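Pour the mitten hooks down the chute into the jar

ROBOT

A 6-joint arm with a two-finger parallel gripper is mounted at the origin on the work surface. World frame = base frame: x ahead of the robot, y to its left, z up, the work surface at z = 0. Lengths are in mm, angles in rad, forces in N, time in s.
With the tool pointing down it reaches from about 350 to 975 mm from the base axis. Payload 7.1 kg.
Tool frame: the origin (TCP) lies between the finger pads; the fingertips stand 19 mm ahead of it and the grasp point (between the pads) is the TCP; z points along the fingers, y is the line along which they close (so a half turn about z gives the same grasp; the last joint's range is limited). The gripper opens to 88 mm and grips with 3 to 60 N. Pads are 20 mm wide; open, the fingers measure 115 mm over their backs; the gripper's body (75 mm by 178 mm) begins 61 mm behind the grasp point.
Start: joints at [1.087, 0.423, 1.63, -0, 1.089, -0.019], TCP at [280.12, 558.693, 241.675] pointing down, gripper open.
Joint ranges: [-3, 3], [-0.9, 2.11], [0.09, 2.58], [-1.31, 4.45], [0.11, 2.69], [-2.54, 2.54]. Speed limits (rad/s): [2.39, 2.39, 3.01, 3.14, 3.14, 3.14].

INTERFACE

Orientations are given as a rotation vector (axis times angle).
In Python, from workcell import ctrl gives the robot as it stands.
- The arm moves only by the tool arm_command, never from a script. Its argument "series" is a list of rows, each an object with "linear": the shift along the tool's x, y, z in m, a list of three; "turn": the turn about the tool's z in rad. A call has 1 to 10 rows; each row shifts and turns the commanded pose from where the row before left it, along the tool's axes as they then stand; what a row does not reach is not made up. A row lasts 1/10 s, in which the tool goes at most 50 mm and 8.59 degrees, less where a joint would pass 70% of its speed; a pose out of reach is approached as far as the arm can. A call with a gripper value outside its range is refused whole. "jaw" is the opening, from -1 (shut) to 1 (fully open), set as the call begins (left out, the last holds). The fingers move at their own pace and stop on an object; the grip force is fixed at half the most. Time passes only in rows, so rows that do not move let the fingers close. It gives the time, the measured TCP pose, the force, the opening and the grip force at its end, in the units of the state.
- ctrl.get_obs(): the state, without advancing time (a new reading comes with each control period).
- ctrl.get_image(name): name is "scene" or "top" or "wrist"; returns a dict with "frame" (480x640x3 uint8, blue, green, red), "fx", "fy", "cx", "cy" (pixels), "k1" (the pictures are not rectified: a ray, as slopes to the right and down, at radius r is drawn at 1 + k1 r^2 times it, then the intrinsics apply), "rvec" (rotation vector, rad) and "tvec" (3), from world to camera coordinates, as OpenCV has them. Camera axes: x right, y down, z forward; pixel columns grow to the right and rows downward; lengths in mm; the calibration is good to about 2 mm. A picture is of the moment at which its call begins. There is no depth.
- ctrl.close_job(): hands the job in; it is judged then, once.
The state is a dict: "t": time; "qpos": joint angles; "qvel": joint speeds; "joint_torque": joint torques, N m; "ee_pos": TCP position; "orientation": TCP orientation; "ft_force": force on the tool from outside, world axes, zero at the start; "moment": the same for the moment, N m; "width": finger opening in mm; "grasp_force": force on a finger pad.
Only numpy, scipy, OpenCV 4.12 (cv2) and the standard library are available. Lean on these libraries where they do the work, as an engineer would, in place of code of your own. Each camera call takes 0.05 s, during which the arm holds its last target. There are 200 camera calls.

TASK

Refill the jar of mitten hooks: pick up the orange chute by its black handle without spilling, rest its open spout lightly but firmly on the yellow sprung collar of the jar, with the tip of the spout inside the mouth, and tip the chute until all four brass hooks have slid into the jar. Keep the spout pressed on the collar the whole time the hooks are sliding and until the last one is in, never pressing hard (about 4 N is right, 12 N is too much) and never touching the jar with the hand, then set the empty chute back down upright in the middle of the black rubber mat and let go. Leave everything else where it is.

Things in the scene. Friction and masses are not known exactly. Their poses are not given: they have to be found in the camera images.
- chute_grip (a point): Centre of the chute's black handle; axes are the chute's: x along the trough from open spout to closed tail, y across, z up. The handle is an upright plate 14 mm thick (x), 42 mm wide (y), 32 mm high (z +-16 mm of this point), on thin side posts over the middle of the trough: grasp it from above, fingers closing along x. The chute's flat underside is 64 mm below.
- chute: Orange plastic chute, 130 to 210 g, slick inside: hooks start to slide at a slope of 13 to 21 degrees. Origin in the middle of its flat underside, 64 mm under the handle's centre; same axes as the handle. Trough 200 mm long (x -100 to +100 mm), 42 mm wide, walls 28 mm high, all 3 mm thick; -x end open (the spout), +x end closed. Lies level on the mat at the start.
- spout (a point): Middle of the lower edge of the chute's open spout (100 mm from the chute's middle towards -x, on the underside), same axes.
- jar: Glass jar fixed in a dark wooden cradle (130 mm square, 22 mm high); origin on its axis at the bench surface, z up. Glass 104 mm wide, shoulder 112 mm high. Its mouth is a round yellow collar, 60 mm wide inside, 71 outside, rim level. The collar's height is set by hand, not measured: free rim anywhere 124 to 149 mm above the bench. It is sprung: yields straight down 1 mm per 3 N, 12 mm at most.
- mat_top (a point): Centre of the top face (6 mm above the bench) of the black rubber mat on which the chute lies; fixed, 260 mm along its x, 140 mm along its y.
- hook0: One of four brass mitten hooks, 12 g: a plate 22 x 14 x 4 mm with a stubby hook 17 mm high in all; origin in the middle of the plate's underside. They start in the chute's trough, loose.
- hook1: One of four brass mitten hooks, 12 g: a plate 22 x 14 x 4 mm with a stubby hook 17 mm high in all; origin in the middle of the plate's underside. They start in the chute's trough, loose.
- hook2: One of four brass mitten hooks, 12 g: a plate 22 x 14 x 4 mm with a stubby hook 17 mm high in all; origin in the middle of the plate's underside. They start in the chute's trough, loose.
- hook3: One of four brass mitten hooks, 12 g: a plate 22 x 14 x 4 mm with a stubby hook 17 mm high in all; origin in the middle of the plate's underside. They start in the chute's trough, loose.
- key_bowl: Bystander, leave alone: steel key bowl, 100 mm across, 50 mm high; origin at the middle of its underside.
- ice_scraper: Bystander, leave alone: blue plastic ice scraper, about 185 mm long; origin at the middle of its underside.
- shoehorn: Bystander, leave alone: wooden shoehorn, about 245 mm long; origin at the middle of its underside.
- boot_brush: Bystander, leave alone: boot brush with a wooden handle; origin at the middle of its underside.
- polish_tin: Bystander, leave alone: polish tin, 72 mm across, 30 mm high; origin at the middle of its underside.
- spare_jar: Bystander, leave alone: closed amber jar, 70 mm across, 100 mm high; origin at the middle of its underside.
Not all that is in view belongs to the job. Several things have the shape of the chute; the one meant has the colours described above.

How it is judged (in metres and radians):
On the way, in this order (a step that is already met when the one before it is completed fails the run):
1. the spout rests on the collar (more than 1 N) with its tip inside the mouth, all four hooks still in the chute (contact force between chute and jar above 1 N and horizontal distance between spout and jar below 0.03 m and x of each of hook0, hook1, hook2, hook3 in the frame of chute above -0.1 m and z of hook0 in the frame of chute between -0.003 and 0.04 m and z of hook1 in the frame of chute between -0.003 and 0.04 m and z of hook2 in the frame of chute between -0.003 and 0.04 m and z of hook3 in the frame of chute between -0.003 and 0.04 m), for 0.2 s.
2. all four hooks are in the jar while the tipped spout (over 15 degrees) still presses on the collar (more than 1 N) (contact force between chute and jar above 1 N and angle between chute's own z axis and vertical above 0.26 rad and horizontal distance between each of hook0, hook1, hook2, hook3 and jar below 0.05 m and height (world z) of each of hook0, hook1, hook2, hook3 below 0.085 m), for 0.2 s.
At the end, for the whole second after the job is handed in: All four hooks lie inside the jar (within 50 mm of its axis, below 85 mm); the chute rests released and upright (within 5 degrees) on the rubber mat, its middle within 50 mm of the mat's centre (horizontal distance between each of hook0, hook1, hook2, hook3 and jar below 0.05 m and height (world z) of each of hook0, hook1, hook2, hook3 below 0.085 m and horizontal distance between chute and mat_top below 0.05 m and height (world z) of chute between 0.003 and 0.011 m and z of chute_grip in the frame of mat_top above 0.05 m and angle between chute's own z axis and vertical below 0.08 rad and linear speed of chute below 0.02 m/s); the robot touches nothing.
It fails at once if the chute presses on the jar or its collar with more than 12 N (contact force between chute and jar above 12 N).
It fails at once if a hook leaves the spout while the spout is not resting on the collar ((x of hook0 in the frame of chute below -0.108 m and height (world z) of hook0 above 0.1 m and contact force between chute and jar below 0.2 N) or (x of hook1 in the frame of chute below -0.108 m and height (world z) of hook1 above 0.1 m and contact force between chute and jar below 0.2 N) or (x of hook2 in the frame of chute below -0.108 m and height (world z) of hook2 above 0.1 m and contact force between chute and jar below 0.2 N) or (x of hook3 in the frame of chute below -0.108 m and height (world z) of hook3 above 0.1 m and contact force between chute and jar below 0.2 N)).
It fails at once if the robot touches the jar or its collar (more than 2 N) (contact force between any of the arm, the fingers and jar above 2 N).
It fails at once if a bystander is pushed more than 30 mm (distance of any of key_bowl, ice_scraper, shoehorn, boot_brush, polish_tin, spare_jar from where it was at the start of the episode above 0.03 m).
It also fails if it takes over 72 s, if anything falls off the work surface, if the arm or the gripper's body presses on something with over 40 N, if the wrist force passes 120 N, or if a joint passes its speed limit or range.

## Working session

There is one attempt and no reset: what is moved stays moved. The work goes in short steps, Python scripts to look and compute and a tool call to move; the robot and the scene stay as the last step left them, time stands still between calls to the robot, and variables do not carry over. Pictures are saved under pics/ and viewed, at most 10 in all, crops included, and the job is handed in when it is done.

Besides the shell and the picture viewer there is one more tool, called as name([rows], argument=value, ...), one row to a line, values as JSON. arm_command: Moves the arm, as the interface text tells. Its arguments: {"type":"object","properties":{"series":{"type":"array"},"jaw":{"type":"number"}},"required":["series"]}

```bash
mkdir -p pics; ls; python3 - <<'E'
from workcell import ctrl
import cv2,pickle
o=ctrl.get_obs(); print({k:o[k] for k in('t','ee_pos','orientation','ft_force','width')})
d={}
for n in('scene','top'):
    im=ctrl.get_image(n); cv2.imwrite(f'pics/{n}0.png',im['frame']); d[n]=im
    print(n,im['fx'],im['k1'],im['rvec'],im['tvec'])
pickle.dump(d,open('im0.pkl','wb'))
E
```

```text
pics
{'t': 0.0, 'ee_pos': array([279.87628638, 558.23080019, 240.90718716]), 'orientation': array([-7.23506251e-01, -3.05672993e+00,  2.34032281e-03]), 'ft_force': array([-0.67712039,  0.52501603,  0.06779144]), 'width': 87.75674927482798}
scene 496.9820502101427 -0.07372157563471576 [ 2.16240424  0.9847137  -0.40884359] [-241.63597172 -197.21020092 1354.31425694]
top 558.5240674463462 -0.16664845926730615 [ 2.18893132 -2.18828454  0.12148656] [ -49.64675903  428.01417186 1211.7023156 ]
```

View pics/top0.png

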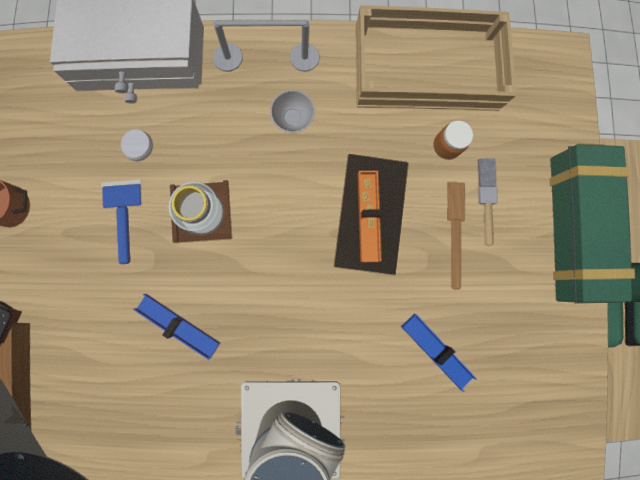

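View pics/scene0.png

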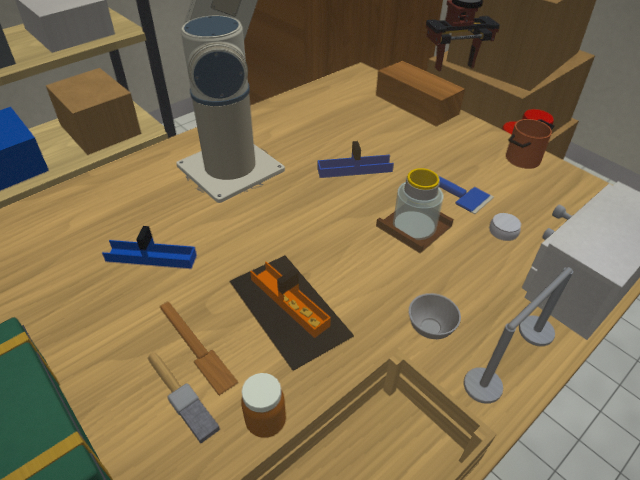

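```bash
cat > h.py <<'E'
import numpy as np,cv2,pickle
from scipy.spatial.transform import Rotation as R
def K(im): return np.array([[im['fx'],0,im['cx']],[0,im['fy'],im['cy']],[0,0,1.]])
def D(im): return np.array([im['k1'],0,0,0,0.])
def ray(im,uv):
    p=np.array(uv,float).reshape(-1,1,2)
    # fixed-point for one-term distortion
    n=cv2.undistortPointsIter(p,K(im),D(im),None,None,(3,50,1e-9)).reshape(-1,2)
    Rm=R.from_rotvec(np.ravel(im['rvec'])).as_matrix(); t=np.ravel(im['tvec'])
    c=-Rm.T@t; d=np.c_[n,np.ones(len(n))]@Rm
    return c,d
def onz(im,uv,z):
    c,d=ray(im,uv); return c+d*((z-c[2])/d[:,2])[:,None]
def proj(im,P):
    return cv2.projectPoints(np.array(P,float).reshape(-1,1,3),np.ravel(im['rvec']),np.ravel(im['tvec']),K(im),D(im))[0].reshape(-1,2)
def tri(obs):  # [(im,uv),...] closest point to the rays
    A=np.zeros((3,3));b=np.zeros(3);L=[]
    for im,uv in obs:
        c,d=ray(im,uv);d=d[0]/np.linalg.norm(d[0]);M=np.eye(3)-np.outer(d,d);A+=M;b+=M@c;L.append((c,M))
    p=np.linalg.solve(A,b); return p,[np.linalg.norm(M@(p-c)) for c,M in L]
E
python3 - <<'E'
from h import *
d=pickle.load(open('im0.pkl','rb'))
t,s=d['top'],d['scene']
a=cv2.resize(t['frame'][150:280,325:425],None,fx=4,fy=4,interpolation=cv2.INTER_CUBIC)
b=cv2.resize(s['frame'][245:375,220:320+15],None,fx=4,fy=4,interpolation=cv2.INTER_CUBIC)[:,:390]
b=cv2.resize(s['frame'][250:350,240:340],None,fx=4,fy=4,interpolation=cv2.INTER_CUBIC)
b=cv2.copyMakeBorder(b,0,120,0,0,0); cv2.imwrite('pics/crop1.png',np.hstack([a,b]))
for n,im in d.items():
    h=cv2.cvtColor(im['frame'],cv2.COLOR_BGR2HSV)
    for nm,lo,hi in(('yellow',(24,150,100),(34,255,255)),('orange',(5,200,120),(18,255,255))):
        m=cv2.inRange(h,lo,hi)
        k,_,st,ce=cv2.connectedComponentsWithStats(m)
        print(n,nm,[(st[i].tolist(),ce[i].round(1).tolist()) for i in range(1,k) if st[i][4]>60])
E
```

```text
scene yellow [([407, 168, 32, 22, 502], [422.7, 178.4])]
scene orange [([250, 270, 29, 27, 303], [267.8, 280.7]), ([283, 290, 47, 40, 497], [304.6, 308.6])]
top yellow []
top orange []
```

View pics/crop1.png

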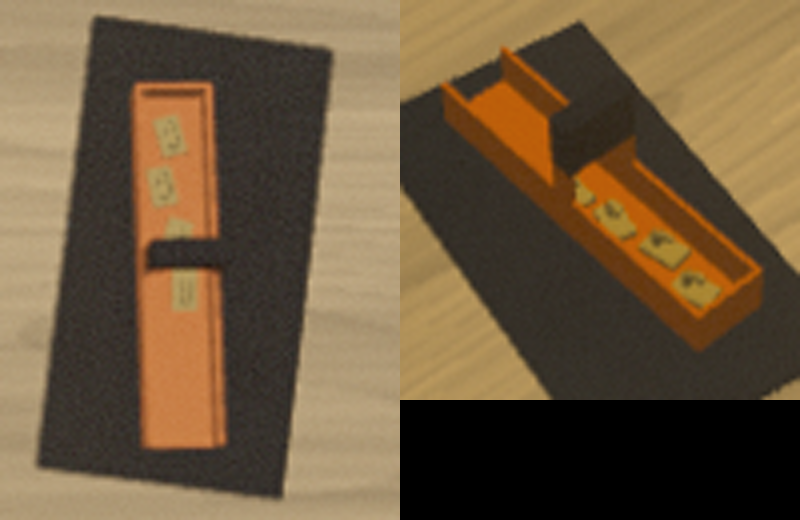

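```bash
python3 - <<'E'
from h import *
from scipy.optimize import minimize
d=pickle.load(open('im0.pkl','rb')); t,s=d['top'],d['scene']
for im in(t,s): print('cam',ray(im,[[320,240]])[0].round())
cr=np.array([325,150.]); f=lambda P:np.array(P)/4+cr
mat=onz(t,f([(93,17),(332,50),(283,497),(38,466)]),6); print('mat',mat.round(1).tolist(),mat.mean(0).round(1)); 
ch=onz(t,f([(133,84),(213,84),(226,446),(142,448)]),34); print('chute',ch.round(1).tolist(),ch.mean(0).round(1))
v=(ch[0]+ch[1]-ch[2]-ch[3])/2; print('len',np.linalg.norm(v),'yaw',np.degrees(np.arctan2(v[1],v[0])),'wid',np.linalg.norm(ch[0]-ch[1]),np.linalg.norm(ch[2]-ch[3]))
# handle: top of handle z=6+64+16=86
hd=onz(t,f([(148,240),(148,268)]),86);print('handle left edge',hd.round(1).tolist())
hc,e=tri([(t,f([(187,254)])),(s,[[240+592/4,250+115/4]])]);print('handle tri',hc.round(1),e)
hs={}
M=[]
for im,box in((t,(150,165,235,250)),(s,(395,155,450,200))):
    x0,y0,x1,y1=box; sub=im['frame'][y0:y1,x0:x1].astype(int)
    m=((sub[...,2]-sub[...,0]>70)&(sub[...,1]-sub[...,0]>50)).astype(np.uint8)
    n,lab,st,ce=cv2.connectedComponentsWithStats(m); i=1+st[1:,4].argmax(); print(st[i],st[i][:2]+[x0,y0])
    p=np.argwhere(lab==i)[:,::-1]+[x0,y0]; h=cv2.convexHull(p.astype(np.float32)); M.append((im,h.reshape(-1,2)))
a=np.linspace(0,2*np.pi,60)
def model(q,im):
    x,y,z,h=q; c=[np.c_[x+35.5*np.cos(a),y+35.5*np.sin(a),0*a+zz] for zz in(z,z-h)]
    return cv2.convexHull(proj(im,np.vstack(c)).astype(np.float32))
def cost(q): 
    C=0
    for im,h in M:
        m=model(q,im).reshape(-1,1,2); C+=sum(min(cv2.pointPolygonTest(m,(float(u),float(v)),True)-.3,9)**2 for u,v in h)/len(h)
    return C
x0=onz(t,[[190,204]],137)[0]
r=minimize(cost,[x0[0],x0[1],137,15],method='Nelder-Mead',options=dict(maxiter=600)); print('jar',r.x.round(1),r.fun)
E
```

```text
cam [ 322.  -20. 1245.]
cam [ 991. -555.  801.]
mat [[618.2, -130.3, 6.0], [600.4, -267.1, 6.0], [346.3, -234.9, 6.0], [363.8, -97.8, 6.0]] [ 482.2 -182.5    6. ]
chute [[573.8, -149.7, 34.0], [574.1, -194.2, 34.0], [373.6, -198.9, 34.0], [372.6, -152.8, 34.0]] [ 473.5 -173.9   34. ]
len 200.86088285344587 yaw 1.1119663584721824 wid 44.558301349731025 46.07774214367107
handle left edge [[479.6, -151.2, 86.0], [464.8, -151.0, 86.0]]
handle tri [ 545.7 -110.   109.2] [np.float64(96.2998408038571), np.float64(96.29984080385702)]
[ 22  21  35  34 266] [172 186]
[   0    0   55   35 1449] [395 155]
jar [485.  197.9 198.3  61.1] 73.70259308684759
```

```bash
python3 - <<'E'
from h import *
from scipy.optimize import minimize
d=pickle.load(open('im0.pkl','rb')); t,s=d['top'],d['scene']
print('handle tri',*tri([(t,f)for f in [[[325+187/4,150+254/4]]]]+[(s,[[288,278.5]])]))
M=[]
for im,box in((t,(150,165,235,250)),(s,(400,160,445,195))):
    x0,y0,x1,y1=box; sub=im['frame'][y0:y1,x0:x1]
    h=cv2.cvtColor(sub,cv2.COLOR_BGR2HSV); m=cv2.inRange(h,(22,130,90),(36,255,255))
    n,lab,st,ce=cv2.connectedComponentsWithStats(m); i=1+st[1:,4].argmax(); print(st[i]+[x0,y0,0,0,0])
    p=np.argwhere(lab==i)[:,::-1]+[x0,y0]; M.append((im,cv2.convexHull(p.astype(np.float32)).reshape(-1,2)))
a=np.linspace(0,2*np.pi,60)
def cost(q):
    C=0;x,y,z,h=q
    for im,hh in M:
        c=[np.c_[x+35.5*np.cos(a),y+35.5*np.sin(a),0*a+zz] for zz in(z,z-abs(h))]
        m=cv2.convexHull(proj(im,np.vstack(c)).astype(np.float32))
        C+=sum((cv2.pointPolygonTest(m,(float(u),float(v)),True)-.4)**2 for u,v in hh)/len(hh)
        C+=sum((cv2.pointPolygonTest(hh.reshape(-1,1,2),(float(u),float(v)),True)+.4)**2 for u,v in m.reshape(-1,2))/len(m)
    return C
for z0 in(130,145):
    x0=onz(t,[[190,204]],z0)[0]
    r=minimize(cost,[x0[0],x0[1],z0,12],method='Nelder-Mead',options=dict(maxiter=800)); print('jar',r.x.round(1),r.fun)
# cradle check at z=22, from top corners
c=onz(t,[(170,184),(229,181),(231.5,239),(173,242)],22);print(c.mean(0),np.linalg.norm(c[0]-c[1]))
E
```

```text
handle tri [ 474.22488361 -172.34220443   75.46594759] [np.float64(0.9237467015403864), np.float64(0.9237467015404083)]
[173 186  34  34 316]
[407 168  32  22 550]
jar [486.4 201.2 144.7   5.3] 1.1141199430056237
jar [486.4 201.2 144.7   5.3] 1.1141188163429956
[484.8315672  198.76829355  22.        ] 132.65371430104642
```

arm_command([
  {"linear":[0.022,-0.018,-0.03],"turn":0},
  {"linear":[0.022,-0.018,-0.03],"turn":0},
  {"linear":[0.022,-0.018,-0.03],"turn":0},
  {"linear":[0.022,-0.018,-0.03],"turn":0},
  {"linear":[0.022,-0.018,-0.03],"turn":0},
  {"linear":[0.022,-0.018,-0.03],"turn":0},
  {"linear":[0.022,-0.018,-0.03],"turn":0},
  {"linear":[0.022,-0.018,-0.03],"turn":0},
  {"linear":[0.022,-0.018,-0.03],"turn":0},
  {"linear":[0.022,-0.018,-0.03],"turn":0},
], jaw=1)

```text
t: 1.1
ee_pos: [1.7, 495.7, 542.6]
orientation: [0.724, 3.057, -0.001]
ft_force: [0.1, 0.0, -0.5]
width: 88.1
grasp_force: 0.0
```

arm_command([
  {"linear":[0,0,-0.045],"turn":0},
  {"linear":[0,0,-0.045],"turn":0},
  {"linear":[0,0,-0.045],"turn":0},
  {"linear":[0,0,-0.045],"turn":0},
  {"linear":[0,0,-0.045],"turn":0},
  {"linear":[0,0,-0.045],"turn":0},
  {"linear":[0,0,-0.045],"turn":0},
])

```text
t: 1.8
ee_pos: [2.7, 495.7, 858.4]
orientation: [-0.724, -3.057, -0.0]
ft_force: [-1.0, 0.6, 0.2]
width: 88.0
grasp_force: 0.0
```

arm_command([
  {"linear":[0,0,-0.045],"turn":0},
  {"linear":[0,0,-0.045],"turn":0},
  {"linear":[0,0,-0.045],"turn":0},
  {"linear":[0,0,-0.045],"turn":0},
  {"linear":[0,0,-0.045],"turn":0},
])

```text
t: 2.3
ee_pos: [2.6, 453.8, 970.8]
orientation: [-0.721, -3.047, -0.067]
ft_force: [0.7, -1.4, 0.4]
width: 88.0
grasp_force: 0.0
```

```bash
python3 -c "
from workcell import ctrl
o=ctrl.get_obs();print(o['qpos'].round(3),o['ee_pos'].round(1))"
```

```text
[1.538e+00 3.210e-01 8.700e-02 2.000e-03 2.690e+00 4.340e-01] [  2.6 453.8 970.8]
```

arm_command([
  {"linear":[0,0,-0.05],"turn":0},
  {"linear":[0,0,-0.05],"turn":0},
  {"linear":[0,0,-0.05],"turn":0},
  {"linear":[0,0,-0.05],"turn":0},
])

```text
t: 2.7
ee_pos: [2.0, 387.5, 1012.3]
orientation: [-0.715, -3.02, -0.218]
ft_force: [0.2, 0.1, -0.6]
width: 87.9
grasp_force: 0.0
```

```bash
python3 -c "
from workcell import ctrl
o=ctrl.get_obs();print(o['qpos'].round(3),o['ee_pos'].round(1),o['qpos'][[1,2,4]].sum())"
```

```text
[1.533 0.223 0.086 0.007 2.689 0.433] [   2.   387.5 1012.3] 2.9982581505101216
```

arm_command([
  {"linear":[0,0,-0.05],"turn":0},
  {"linear":[0,0,-0.05],"turn":0},
  {"linear":[0,0,-0.05],"turn":0},
  {"linear":[0,0,-0.05],"turn":0},
  {"linear":[0,0,-0.05],"turn":0},
  {"linear":[0,0,-0.05],"turn":0},
  {"linear":[0,0,-0.05],"turn":0},
  {"linear":[0,0,-0.05],"turn":0},
])

```text
t: 3.5
ee_pos: [0.0, 252.2, 1071.5]
orientation: [-0.699, -2.952, -0.491]
ft_force: [0.8, -0.3, -0.4]
width: 87.9
grasp_force: 0.0
```

```bash
python3 -c "
from workcell import ctrl
from h import *
o=ctrl.get_obs();print(o['qpos'].round(3),o['ee_pos'].round(1),np.pi-o['qpos'][[1,2,4]].sum(),R.from_rotvec(o['orientation']).as_matrix().round(3))"
```

```text
[1.507 0.037 0.087 0.032 2.689 0.433] [   0.   252.2 1071.5] 0.3281264562982926 [[-0.894  0.447  0.006]
 [ 0.425  0.846  0.322]
 [ 0.139  0.291 -0.947]]
```

arm_command([
  {"linear":[0,0,-0.05],"turn":0},
  {"linear":[0,0,-0.05],"turn":0},
  {"linear":[0,0,-0.05],"turn":0},
  {"linear":[0,0,-0.05],"turn":0},
  {"linear":[0,0,-0.05],"turn":0},
  {"linear":[0,0,-0.05],"turn":0},
  {"linear":[0,0,-0.05],"turn":0},
  {"linear":[0,0,-0.05],"turn":0},
  {"linear":[0,0,-0.05],"turn":0},
  {"linear":[0,0,-0.05],"turn":0},
])

```text
t: 4.5
ee_pos: [-5.6, 88.0, 1107.2]
orientation: [-0.665, -2.851, -0.788]
ft_force: [-0.2, 0.1, -0.1]
width: 87.5
grasp_force: 0.0
```

```bash
python3 -c "
from workcell import ctrl
from h import *
o=ctrl.get_obs();print(o['qpos'].round(3),o['ee_pos'].round(1),np.pi-o['qpos'][[1,2,4]].sum(),R.from_rotvec(o['orientation']).as_matrix().round(3))"
```

```text
[ 1.626 -0.172  0.087 -0.088  2.689  0.424] [  -5.6   88.  1107.2] 0.5372745657368982 [[-0.898  0.44   0.01 ]
 [ 0.383  0.769  0.511]
 [ 0.217  0.463 -0.859]]
```

arm_command([
  {"linear":[0,0,-0.05],"turn":0},
  {"linear":[0,0,-0.05],"turn":0},
  {"linear":[0,0,-0.05],"turn":0},
  {"linear":[0,0,-0.05],"turn":0},
])

```text
t: 4.9
ee_pos: [-3.9, 13.4, 1112.0]
orientation: [-0.661, -2.793, -0.917]
ft_force: [-0.4, -0.1, 0.3]
width: 87.8
grasp_force: 0.0
```

```bash
python3 -c "
from workcell import ctrl
from h import *
o=ctrl.get_obs();print(o['qpos'].round(3),o['ee_pos'].round(1),R.from_rotvec(o['orientation']).as_matrix().round(3))"
```

```text
[ 1.595 -0.266  0.087 -0.065  2.689  0.421] [  -3.9   13.4 1112. ] [[-0.896  0.444  0.014]
 [ 0.366  0.72   0.59 ]
 [ 0.252  0.534 -0.807]]
```

arm_command([
  {"linear":[0.0121,0.0235,0.0317],"turn":0},
  {"linear":[0.0121,0.0235,0.0317],"turn":0},
  {"linear":[0.0121,0.0235,0.0317],"turn":0},
  {"linear":[0.0121,0.0235,0.0317],"turn":0},
  {"linear":[0.0121,0.0235,0.0317],"turn":0},
  {"linear":[0.0121,0.0235,0.0317],"turn":0},
  {"linear":[0.0121,0.0235,0.0317],"turn":0},
  {"linear":[0.0121,0.0235,0.0317],"turn":0},
  {"linear":[0.0121,0.0235,0.0317],"turn":0},
  {"linear":[0.0121,0.0235,0.0317],"turn":0},
])

```text
t: 5.9
ee_pos: [-6.4, 416.5, 1010.4]
orientation: [-0.662, -2.796, -0.915]
ft_force: [-0.1, 1.3, 0.8]
width: 87.8
grasp_force: 0.0
```

arm_command([
  {"linear":[0,0,0],"turn":0.14},
  {"linear":[0,0,0],"turn":0.14},
  {"linear":[0,0,0],"turn":0.14},
  {"linear":[0,0,0],"turn":0.14},
  {"linear":[0,0,0],"turn":0.14},
  {"linear":[0,0,0],"turn":0.14},
  {"linear":[0,0,0],"turn":0.14},
  {"linear":[0,0,0],"turn":0.15},
])

```text
t: 6.7
ee_pos: [-6.5, 415.2, 1010.8]
orientation: [-1.892, -1.836, -0.613]
ft_force: [-0.2, 0.3, -0.4]
width: 88.1
grasp_force: 0.0
```

```bash
cat > st.py <<'E'
from workcell import ctrl
from h import *
o=ctrl.get_obs();print(o['t'],o['qpos'].round(3),o['ee_pos'].round(1));print(R.from_rotvec(o['orientation']).as_matrix().round(3))
E
python3 st.py
```

```text
6.7 [ 1.567 -0.129  0.672 -0.015  1.97   1.587] [  -6.5  415.2 1010.8]
[[ 0.025  1.     0.016]
 [ 0.809 -0.029  0.588]
 [ 0.588 -0.002 -0.809]]
```

arm_command([
  {"linear":[-0.028,0.036,0.013],"turn":0},
  {"linear":[-0.028,0.036,0.013],"turn":0},
  {"linear":[-0.028,0.036,0.013],"turn":0},
  {"linear":[-0.028,0.036,0.013],"turn":0},
  {"linear":[-0.028,0.036,0.013],"turn":0},
  {"linear":[-0.028,0.036,0.013],"turn":0},
  {"linear":[-0.028,0.036,0.013],"turn":0},
  {"linear":[-0.028,0.036,0.013],"turn":0},
  {"linear":[-0.028,0.036,0.013],"turn":0},
  {"linear":[-0.028,0.036,0.013],"turn":0},
])

```text
t: 7.7
ee_pos: [347.2, 257.2, 744.2]
orientation: [-1.888, -1.841, -0.617]
ft_force: [0.6, 0.8, 0.3]
width: 87.8
grasp_force: 0.0
```

arm_command([
  {"linear":[-0.0442,0.0092,0.0081],"turn":0},
  {"linear":[-0.0442,0.0092,0.0081],"turn":0},
  {"linear":[-0.0442,0.0092,0.0081],"turn":0},
  {"linear":[-0.0442,0.0092,0.0081],"turn":0},
  {"linear":[-0.0442,0.0092,0.0081],"turn":0},
  {"linear":[-0.0442,0.0092,0.0081],"turn":0},
  {"linear":[-0.0442,0.0092,0.0081],"turn":0},
  {"linear":[-0.0442,0.0092,0.0081],"turn":0},
  {"linear":[-0.0442,0.0092,0.0081],"turn":0},
  {"linear":[-0.0442,0.0092,0.0081],"turn":0},
])

```text
t: 8.7
ee_pos: [431.3, -55.0, 419.0]
orientation: [-1.888, -1.842, -0.616]
ft_force: [0.4, -0.0, 0.4]
width: 87.8
grasp_force: 0.0
```

```bash
python3 st.py
```

```text
8.7 [-0.512  0.076  1.8    0.548  1.587 -0.569] [431.3 -55.  419. ]
[[ 0.019  1.     0.017]
 [ 0.809 -0.026  0.587]
 [ 0.588  0.003 -0.809]]
```

arm_command([
  {"linear":[-0.0375,0.0057,0.0167],"turn":0},
  {"linear":[-0.0375,0.0057,0.0167],"turn":0},
  {"linear":[-0.0375,0.0057,0.0167],"turn":0},
  {"linear":[-0.0375,0.0057,0.0167],"turn":0},
  {"linear":[-0.0375,0.0057,0.0167],"turn":0},
  {"linear":[-0.0375,0.0057,0.0167],"turn":0},
  {"linear":[-0.0375,0.0057,0.0167],"turn":0},
  {"linear":[-0.0375,0.0057,0.0167],"turn":0},
  {"linear":[0,0,0],"turn":0},
])

```text
t: 9.6
ee_pos: [472.3, -219.7, 131.8]
orientation: [-1.887, -1.835, -0.613]
ft_force: [-0.5, 0.7, 0.2]
width: 87.7
grasp_force: 0.0
```

```bash
python3 st.py; python3 - <<'E'
from workcell import ctrl
from h import *
w=ctrl.get_image('wrist');t=ctrl.get_image('top')
P=[[474,-172,86],[474,-151,86],[474,-193,86]]
print(proj(w,P).round())
a=w['frame'].copy()
for p in proj(w,P): cv2.circle(a,tuple(int(v) for v in p),3,(0,0,255),-1)
cv2.imwrite('pics/w1.png',a)
E
```

```text
9.6 [-0.715  0.624  1.75   0.5    1.246 -0.967] [ 472.3 -219.7  131.8]
[[ 0.023  1.     0.014]
 [ 0.807 -0.027  0.59 ]
 [ 0.59  -0.003 -0.807]]
[[319. 255.]
 [318. 223.]
 [320. 288.]]
```

View pics/w1.png

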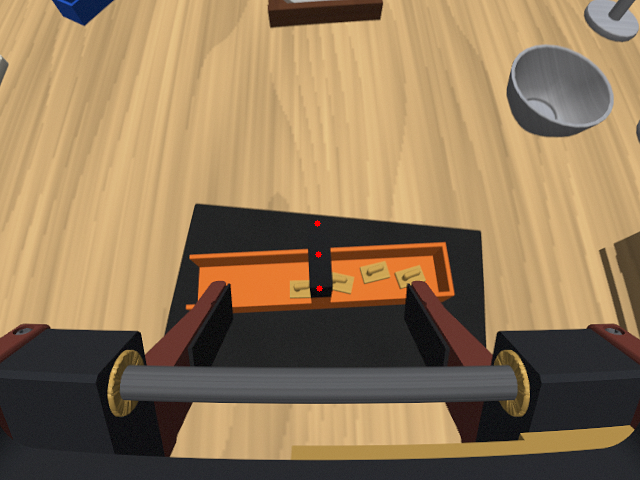

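arm_command([
  {"linear":[0.0005,0.0003,0.0196],"turn":0},
  {"linear":[0.0005,0.0003,0.0196],"turn":0},
  {"linear":[0.0005,0.0003,0.0196],"turn":0},
  {"linear":[0.0005,0.0003,0.0196],"turn":0},
  {"linear":[0,0,0],"turn":0},
])

```text
t: 10.2
ee_pos: [475.7, -169.2, 74.8]
orientation: [-1.884, -1.844, -0.614]
ft_force: [-0.0, -0.2, 1.1]
width: 87.9
grasp_force: 0.0
```

arm_command([
  {"linear":[0,0,0],"turn":0},
  {"linear":[0,0,0],"turn":0},
  {"linear":[0,0,0],"turn":0},
  {"linear":[0,0,0],"turn":0},
  {"linear":[0,0,0],"turn":0},
  {"linear":[0,0,0],"turn":0},
  {"linear":[0,0,0],"turn":0},
  {"linear":[0,0,0],"turn":0},
], jaw=-1)

```text
t: 11.0
ee_pos: [476.3, -171.2, 73.7]
orientation: [-1.886, -1.843, -0.615]
ft_force: [0.7, -0.5, -0.3]
width: 27.5
grasp_force: 0.0
```

arm_command([
  {"linear":[0,0,0],"turn":0},
  {"linear":[0,0,0],"turn":0},
  {"linear":[0,0,0],"turn":0},
  {"linear":[0,0,0],"turn":0},
])

```text
t: 11.4
ee_pos: [476.1, -171.0, 73.7]
orientation: [-1.886, -1.843, -0.614]
ft_force: [-1.2, -0.4, -0.9]
width: 13.9
grasp_force: 30.0
```

```bash
python3 st.py; python3 -c "
from workcell import ctrl
o=ctrl.get_obs();print(o['width'],o['grasp_force'],o['ft_force'])"
```

```text
11.4 [-0.647  0.691  1.82   0.565  1.102 -1.007] [ 476.1 -171.    73.7]
[[ 0.018  1.     0.015]
 [ 0.809 -0.024  0.587]
 [ 0.587  0.002 -0.809]]
13.929275578020796 29.99607503414154 [-1.15705669 -0.41441155 -0.86281402]
```

arm_command([
  {"linear":[0.0029,0,-0.004],"turn":0},
  {"linear":[0.0059,0,-0.0081],"turn":0},
  {"linear":[0.0088,0,-0.0121],"turn":0},
  {"linear":[0.0117,0,-0.0162],"turn":0},
  {"linear":[0.0117,0,-0.0162],"turn":0},
  {"linear":[0.0117,0,-0.0162],"turn":0},
  {"linear":[0.0117,0,-0.0162],"turn":0},
  {"linear":[0.0117,0,-0.0162],"turn":0},
  {"linear":[0.0088,0,-0.0121],"turn":0},
  {"linear":[0.0059,0,-0.0081],"turn":0},
])

```text
t: 12.4
ee_pos: [476.2, -171.5, 230.5]
orientation: [-1.887, -1.846, -0.615]
ft_force: [-0.4, 0.1, -2.9]
width: 14.0
grasp_force: 30.0
```

```bash
python3 st.py; python3 - <<'E'
from workcell import ctrl
from h import *
a=ctrl.get_image('scene');t=ctrl.get_image('wrist')
print(ctrl.get_obs()['ft_force'])
cv2.imwrite('pics/lift.png',np.hstack([cv2.resize(a['frame'][180:340,200:400],(400,320)),cv2.resize(t['frame'],(400,320))]))
E
```

```text
12.4 [-0.648  0.445  1.774  0.511  1.351 -0.85 ] [ 476.2 -171.5  230.5]
[[ 0.017  1.     0.017]
 [ 0.81  -0.024  0.586]
 [ 0.586  0.004 -0.81 ]]
[-0.6835018   0.3292782  -2.13768588]
```

View pics/lift.png

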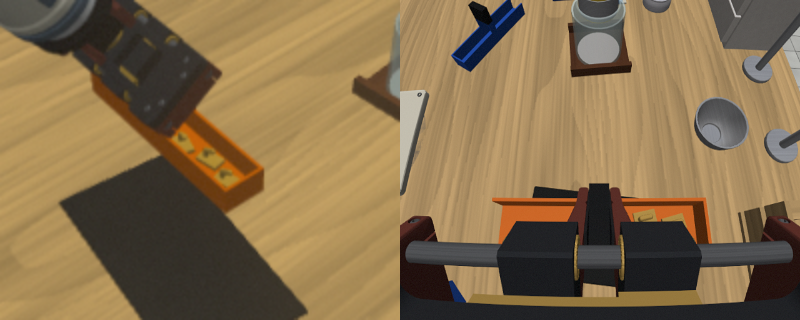

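arm_command([
  {"linear":[0.0046,0.0019,0.0021],"turn":0},
  {"linear":[0.0087,0.0038,0.0051],"turn":0},
  {"linear":[0.0127,0.0046,0.0081],"turn":0},
  {"linear":[0.0168,0.0045,0.011],"turn":0},
  {"linear":[0.0168,0.0045,0.011],"turn":0},
  {"linear":[0.0168,0.0045,0.011],"turn":0},
  {"linear":[0.0168,0.0045,0.011],"turn":0},
  {"linear":[0.0168,0.0045,0.011],"turn":0},
  {"linear":[0.0168,0.0045,0.011],"turn":0},
  {"linear":[0.0168,0.0045,0.011],"turn":0},
])

```text
t: 13.5
ee_pos: [521.5, 0.3, 237.9]
orientation: [-1.885, -1.843, -0.613]
ft_force: [0.5, 0.2, -2.3]
width: 14.0
grasp_force: 30.0
```

arm_command([
  {"linear":[0.0168,0.0045,0.011],"turn":0},
  {"linear":[0.0168,0.0045,0.011],"turn":0},
  {"linear":[0.0168,0.0045,0.011],"turn":0},
  {"linear":[0.0168,0.0045,0.011],"turn":0},
  {"linear":[0.0168,0.0045,0.011],"turn":0},
  {"linear":[0.0168,0.0045,0.011],"turn":0},
  {"linear":[0.0168,0.0045,0.011],"turn":0},
  {"linear":[0.0127,0.0046,0.0081],"turn":0},
  {"linear":[0.0087,0.0038,0.0051],"turn":0},
  {"linear":[0.0046,0.0019,0.0021],"turn":0},
])

```text
t: 14.5
ee_pos: [567.5, 168.7, 247.9]
orientation: [-1.885, -1.844, -0.614]
ft_force: [0.1, -0.0, -1.9]
width: 13.3
grasp_force: 30.0
```

```bash
python3 st.py; python3 - <<'E'
from workcell import ctrl
from h import *
o=ctrl.get_obs();print(o['ft_force'])
a=ctrl.get_image('scene');t=ctrl.get_image('top')
# predicted chute corners from TCP
T=o['ee_pos'];x=np.array([1,-.024,0]);y=np.array([.024,1,0]);z=np.array([0,0,1.])
hnd=T-1*y-3.7*z
P=[hnd+sx*x+sy*y+sz*z for sx in(-100,100) for sy in(-21,21) for sz in(-64,-36)]
for im,nm in((a,'a'),(t,'t')):
    f=im['frame']
    for p in proj(im,P): f[int(round(p[1])),int(round(p[0]))]=(255,0,255)
pa=proj(a,[hnd])[0].astype(int);pt=proj(t,[hnd])[0].astype(int)
c=lambda f,p:cv2.resize(f[max(p[1]-75,0):max(p[1]-75,0)+150,p[0]-110:p[0]+80],(400,316),interpolation=cv2.INTER_NEAREST)
cv2.imwrite('pics/jar1.png',np.hstack([c(a['frame'],pa),c(t['frame'],pt)]))
E
```

```text
14.5 [-0.025  0.396  1.806  0.732  1.073 -0.408] [567.5 168.7 247.9]
[[ 0.017  1.     0.015]
 [ 0.809 -0.022  0.587]
 [ 0.587  0.002 -0.809]]
[ 0.051189   -0.02045758 -1.91248605]
```

View pics/jar1.png

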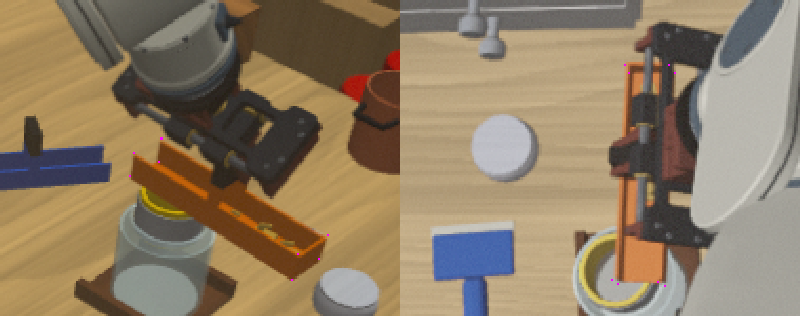

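```bash
cat > plan.py <<'E'
from h import *
JAR=np.array([486.,200.5]); S=30.   # S: spout overhang past the rim middle
R0=np.array([[.017,1,.015],[.809,-.022,.587],[.587,.002,-.809]]); R0=R.from_matrix(R0).as_matrix()
x0=np.array([1,-.022,0]);x0/=np.linalg.norm(x0);z0=np.array([0,0,1.]);C0=np.c_[x0,np.cross(z0,x0),z0]
OFF=R0.T@(C0@np.array([0,-1,-3.7]))   # TCP->handle, tool frame
def pose(phi,rim,comp):
    Rt=R0@R.from_rotvec([0,0,-phi]).as_matrix(); C=Rt@R0.T@C0
    h=np.r_[C[:2,0],0];h/=np.linalg.norm(h)
    # underside origin O: point (-100+S) on the underside above jar+32.5h
    O=np.r_[JAR,0]+32.5*h-C@np.array([-100+S,0,0])
    a=np.linspace(0,2*np.pi,721);P=np.vstack([np.c_[JAR[0]+r*np.cos(a),JAR[1]+r*np.sin(a)] for r in np.linspace(30,35.5,6)])
    n=C[:,2];zp=O[2]-((P-O[:2])@n[:2])/n[2]
    L=(np.c_[P,zp]-O)@C; ok=(abs(L[:,1])<21)&(L[:,0]>-100)
    O[2]+=rim-comp-zp[ok].min(); 
    H=O+C@[0,0,64.]; T=H-Rt@OFF
    tip=np.array([O+C@np.array([-100,y,z]) for y in(-21,0,21) for z in(0,28)])
    rad=np.linalg.norm(tip[:,:2]-JAR,axis=1)
    return T,Rt,C,tip,rad
if __name__=='__main__':
    for p in np.arange(0,1.05,.1):
        T,Rt,C,tip,rad=pose(p,145,1.3); 
        print(round(p,2),T.round(1),'dip',np.degrees(np.arcsin(C[2,0])).round(1),'roll',np.degrees(np.arcsin(C[2,1])).round(1),'tilt',np.arccos(C[2,2]).round(2),'tipz',tip[::2,2].round(),'rad',rad.round())
E
python3 plan.py
```

```text
0.0 [588.5 199.2 211.4] dip -0.0 roll -0.0 tilt nan tipz [144. 144. 144.] rad [21. 21.  2.  2. 21. 21.]
0.1 [584.2 207.5 216.1] dip 3.4 roll -0.1 tilt 0.06 tipz [143. 143. 143.] rad [21. 21.  3.  1. 21. 21.]
0.2 [579.  215.3 220.6] dip 6.7 roll -0.6 tilt 0.12 tipz [142. 142. 141.] rad [21. 21.  3.  1. 21. 21.]
0.3 [572.9 222.8 224.9] dip 10.0 roll -1.2 tilt 0.18 tipz [141. 141. 140.] rad [21. 20.  3.  2. 21. 22.]
0.4 [566.1 229.8 229. ] dip 13.2 roll -2.2 tilt 0.23 tipz [141. 140. 139.] rad [21. 20.  3.  3. 21. 22.]
0.5 [558.5 236.3 232.7] dip 16.3 roll -3.4 tilt 0.29 tipz [141. 140. 139.] rad [21. 20.  4.  4. 21. 23.]
0.6 [550.2 242.2 236.2] dip 19.4 roll -4.8 tilt 0.35 tipz [141. 140. 138.] rad [21. 19.  4.  6. 21. 24.]
0.7 [541.3 247.5 239.5] dip 22.2 roll -6.5 tilt 0.41 tipz [142. 140. 137.] rad [21. 19.  5.  7. 22. 25.]
0.8 [531.7 252.1 242.3] dip 24.9 roll -8.4 tilt 0.46 tipz [143. 140. 137.] rad [21. 18.  5.  8. 22. 26.]
0.9 [521.7 256.  244.9] dip 27.4 roll -10.4 tilt 0.52 tipz [144. 140. 136.] rad [21. 17.  6.  9. 22. 27.]
1.0 [511.1 259.2 246.9] dip 29.6 roll -12.7 tilt 0.57 tipz [145. 141. 136.] rad [21. 16.  6. 10. 22. 28.]plan.py:22: RuntimeWarning: invalid value encountered in arccos
  print(round(p,2),T.round(1),'dip',np.degrees(np.arcsin(C[2,0])).round(1),'roll',np.degrees(np.arcsin(C[2,1])).round(1),'tilt',np.arccos(C[2,2]).round(2),'tipz',tip[::2,2].round(),'rad',rad.round())
```

arm_command([
  {"linear":[0.0006,0.002,0.0044],"turn":0},
  {"linear":[0.0006,0.002,0.0044],"turn":0},
  {"linear":[0.0006,0.002,0.0044],"turn":0},
  {"linear":[0.0006,0.002,0.0044],"turn":0},
  {"linear":[0.0006,0.002,0.0044],"turn":0},
  {"linear":[0.0006,0.002,0.0044],"turn":0},
  {"linear":[0.0006,0.002,0.0044],"turn":0},
  {"linear":[0.0006,0.002,0.0044],"turn":0},
  {"linear":[0.0006,0.002,0.0044],"turn":0},
  {"linear":[0.0006,0.002,0.0044],"turn":0},
])

```text
t: 15.6
ee_pos: [588.5, 198.0, 215.7]
orientation: [-1.886, -1.844, -0.615]
ft_force: [0.5, 0.4, -2.1]
width: 13.8
grasp_force: 30.0
```

arm_command([
  {"linear":[0,0,0],"turn":0},
  {"linear":[0,0,0],"turn":0},
])

```text
t: 15.8
ee_pos: [588.2, 197.8, 215.9]
orientation: [-1.886, -1.844, -0.614]
ft_force: [-0.1, 0.8, -2.4]
width: 13.9
grasp_force: 30.0
```

arm_command([
  {"linear":[-0.0006,0,0.0008],"turn":0},
  {"linear":[-0.0006,0,0.0008],"turn":0},
  {"linear":[0,0,0],"turn":0},
])

```text
t: 16.1
ee_pos: [588.3, 197.5, 214.0]
orientation: [-1.887, -1.844, -0.615]
ft_force: [-0.7, -0.4, -2.2]
width: 14.2
grasp_force: 30.0
```

arm_command([
  {"linear":[-0.0006,0,0.0008],"turn":0},
  {"linear":[0,0,0],"turn":0},
])

```text
t: 16.3
ee_pos: [588.4, 197.6, 213.0]
orientation: [-1.887, -1.844, -0.615]
ft_force: [-0.3, -0.3, -1.7]
width: 13.5
grasp_force: 30.0
```

arm_command([
  {"linear":[-0.0006,0,0.0008],"turn":0},
  {"linear":[0,0,0],"turn":0},
])

```text
t: 16.5
ee_pos: [588.5, 197.6, 212.2]
orientation: [-1.886, -1.844, -0.615]
ft_force: [-0.0, -0.7, 0.7]
width: 13.8
grasp_force: 30.0
```

arm_command([
  {"linear":[-0.0003,0,0.0004],"turn":0},
  {"linear":[0,0,0],"turn":0},
  {"linear":[0,0,0],"turn":0},
])

```text
t: 16.8
ee_pos: [588.6, 197.6, 211.8]
orientation: [-1.886, -1.844, -0.615]
ft_force: [1.2, -1.4, 0.8]
width: 14.0
grasp_force: 30.0
```

```bash
python3 st.py; cat > rows.py <<'E'
import sys
from plan import *
a,b,n=float(sys.argv[1]),float(sys.argv[2]),int(sys.argv[3])
ph=np.linspace(a,b,n+1);P=[pose(p,145,1.3) for p in ph]
for i in range(n): print((P[i][1].T@(P[i+1][0]-P[i][0])).round(2).tolist(),'turn',-round(ph[1],4)+round(a,4))
print('end',P[-1][0].round(1)); print(P[-1][1].round(3))
E
python3 rows.py 0 .2 10
```

```text
16.8 [ 0.026  0.475  1.78   0.768  1.006 -0.416] [588.6 197.6 211.8]
[[ 0.018  1.     0.016]
 [ 0.809 -0.024  0.587]
 [ 0.587  0.003 -0.809]]
[1.9, -0.83, 0.2] turn -0.02
[1.9, -0.83, 0.2] turn -0.02
[1.9, -0.82, 0.2] turn -0.02
[1.91, -0.82, 0.19] turn -0.02
[1.91, -0.82, 0.19] turn -0.02
[1.91, -0.82, 0.18] turn -0.02
[1.92, -0.82, 0.18] turn -0.02
[1.92, -0.81, 0.18] turn -0.02
[1.92, -0.81, 0.17] turn -0.02
[1.91, -0.81, 0.19] turn -0.02
end [579.  215.3 220.6]
[[-0.182  0.983  0.015]
 [ 0.797  0.139  0.587]
 [ 0.575  0.119 -0.809]]
```

arm_command([
  {"linear":[0.0019,-0.0008,0.0002],"turn":-0.02},
  {"linear":[0.0019,-0.0008,0.0002],"turn":-0.02},
  {"linear":[0.0019,-0.0008,0.0002],"turn":-0.02},
  {"linear":[0.0019,-0.0008,0.0002],"turn":-0.02},
  {"linear":[0.0019,-0.0008,0.0002],"turn":-0.02},
  {"linear":[0,0,0],"turn":0},
])

```text
t: 17.4
ee_pos: [583.8, 206.1, 216.2]
orientation: [-1.801, -1.949, -0.647]
ft_force: [-0.1, 0.7, 1.4]
width: 13.5
grasp_force: 30.0
```

```bash
python3 rows.py .1 .6 20
```

```text
[2.38, -1.03, 0.24] turn -0.024999999999999994
[2.4, -1.03, 0.22] turn -0.024999999999999994
[2.39, -1.02, 0.23] turn -0.024999999999999994
[2.4, -1.02, 0.22] turn -0.024999999999999994
[2.42, -1.01, 0.2] turn -0.024999999999999994
[2.41, -1.01, 0.21] turn -0.024999999999999994
[2.43, -1.0, 0.18] turn -0.024999999999999994
[2.42, -1.01, 0.2] turn -0.024999999999999994
[2.43, -1.0, 0.2] turn -0.024999999999999994
[2.46, -0.99, 0.16] turn -0.024999999999999994
[2.44, -0.99, 0.19] turn -0.024999999999999994
[2.48, -0.98, 0.15] turn -0.024999999999999994
[2.46, -0.98, 0.18] turn -0.024999999999999994
[2.46, -0.98, 0.18] turn -0.024999999999999994
[2.5, -0.96, 0.13] turn -0.024999999999999994
[2.48, -0.97, 0.17] turn -0.024999999999999994
[2.52, -0.95, 0.11] turn -0.024999999999999994
[2.49, -0.96, 0.16] turn -0.024999999999999994
[2.54, -0.93, 0.09] turn -0.024999999999999994
[2.51, -0.95, 0.15] turn -0.024999999999999994
end [550.2 242.2 236.2]
[[-0.551  0.835  0.015]
 [ 0.68   0.439  0.587]
 [ 0.484  0.333 -0.809]]
```

arm_command([
  {"linear":[0.0024,-0.001,0.00024],"turn":-0.025},
  {"linear":[0.0024,-0.001,0.00022],"turn":-0.025},
  {"linear":[0.0024,-0.001,0.00022],"turn":-0.025},
  {"linear":[0.0024,-0.001,0.00022],"turn":-0.025},
  {"linear":[0.0024,-0.001,0.0002],"turn":-0.025},
  {"linear":[0,0,0],"turn":0},
])

```text
t: 18.0
ee_pos: [577.5, 215.9, 221.9]
orientation: [-1.69, -2.074, -0.688]
ft_force: [-0.5, -0.2, 0.0]
width: 13.9
grasp_force: 30.0
```

arm_command([
  {"linear":[0.0024,-0.001,0.0002],"turn":-0.025},
  {"linear":[0.0024,-0.001,0.0002],"turn":-0.025},
  {"linear":[0.0024,-0.001,0.0002],"turn":-0.025},
  {"linear":[0,0,0],"turn":0},
])

```text
t: 18.4
ee_pos: [572.9, 221.3, 225.1]
orientation: [-1.619, -2.147, -0.711]
ft_force: [-0.7, 0.0, -0.7]
width: 13.8
grasp_force: 30.0
```

arm_command([
  {"linear":[-0.0004,-0.0001,0.0006],"turn":0},
  {"linear":[0,0,0],"turn":0},
  {"linear":[0,0,0],"turn":0},
])

```text
t: 18.7
ee_pos: [573.2, 221.2, 224.3]
orientation: [-1.621, -2.145, -0.711]
ft_force: [-0.0, -0.0, 1.2]
width: 13.4
grasp_force: 30.0
```

arm_command([
  {"linear":[0.0024,-0.001,0.0002],"turn":-0.025},
  {"linear":[0.0024,-0.001,0.0002],"turn":-0.025},
  {"linear":[0.0024,-0.001,0.0002],"turn":-0.025},
  {"linear":[0.0024,-0.001,0.0002],"turn":-0.025},
  {"linear":[0,0,0],"turn":0},
])

```text
t: 19.2
ee_pos: [566.1, 228.4, 228.3]
orientation: [-1.52, -2.241, -0.74]
ft_force: [-1.4, -0.8, -0.8]
width: 13.8
grasp_force: 30.0
```

arm_command([
  {"linear":[-0.0005,-0.0002,0.0008],"turn":0},
  {"linear":[0,0,0],"turn":0},
  {"linear":[0,0,0],"turn":0},
])

```text
t: 19.5
ee_pos: [566.4, 228.2, 227.3]
orientation: [-1.522, -2.239, -0.74]
ft_force: [-0.7, -0.5, 2.0]
width: 13.6
grasp_force: 30.0
```

arm_command([
  {"linear":[0.00236,-0.00102,0.0003],"turn":-0.025},
  {"linear":[0.00236,-0.00102,0.0003],"turn":-0.025},
  {"linear":[0.00236,-0.00102,0.0003],"turn":-0.025},
  {"linear":[0,0,0],"turn":0},
])

```text
t: 19.9
ee_pos: [560.4, 233.1, 229.5]
orientation: [-1.443, -2.309, -0.761]
ft_force: [-1.8, -1.9, 2.8]
width: 13.9
grasp_force: 30.0
```

```bash
python3 st.py; python3 rows.py .475 .6 5;python3 rows.py .6 .9 12; python3 - <<'E'
from plan import *
for p in(.4,.475): print(pose(p,145,1.3)[0])
E
```

```text
19.9 [ 0.091  0.417  1.826  0.779  0.979 -0.839] [560.4 233.1 229.5]
[[-0.443  0.896  0.016]
 [ 0.73   0.35   0.587]
 [ 0.521  0.271 -0.81 ]]
[2.48, -0.97, 0.17] turn -0.025000000000000022
[2.52, -0.95, 0.11] turn -0.025000000000000022
[2.49, -0.96, 0.16] turn -0.025000000000000022
[2.54, -0.93, 0.09] turn -0.025000000000000022
[2.51, -0.95, 0.15] turn -0.025000000000000022
end [550.2 242.2 236.2]
[[-0.551  0.835  0.015]
 [ 0.68   0.439  0.587]
 [ 0.484  0.333 -0.809]]
[2.56, -0.92, 0.08] turn -0.025000000000000022
[2.53, -0.94, 0.14] turn -0.025000000000000022
[2.58, -0.9, 0.06] turn -0.025000000000000022
[2.59, -0.9, 0.05] turn -0.025000000000000022
[2.55, -0.93, 0.13] turn -0.025000000000000022
[2.61, -0.88, 0.03] turn -0.025000000000000022
[2.57, -0.92, 0.12] turn -0.025000000000000022
[2.63, -0.87, 0.02] turn -0.025000000000000022
[2.64, -0.86, 0.01] turn -0.025000000000000022
[2.6, -0.91, 0.1] turn -0.025000000000000022
[2.66, -0.85, -0.01] turn -0.025000000000000022
[2.67, -0.84, -0.02] turn -0.025000000000000022
end [521.7 256.  244.9]
[[-0.773  0.635  0.015]
 [ 0.52   0.62   0.587]
 [ 0.363  0.461 -0.809]]
[566.08022001 229.79629763 228.96184648]
[560.45892145 234.70453931 231.81596003]
```

arm_command([
  {"linear":[0.00248,-0.00097,0.00018],"turn":-0.025},
  {"linear":[0.00248,-0.00097,0.00016],"turn":-0.025},
  {"linear":[0.00248,-0.00097,0.00018],"turn":-0.025},
  {"linear":[0,0,0],"turn":0},
])

```text
t: 20.3
ee_pos: [554.5, 237.7, 232.2]
orientation: [-1.363, -2.375, -0.782]
ft_force: [-1.0, -1.8, 0.8]
width: 13.9
grasp_force: 30.0
```

arm_command([
  {"linear":[0.0025,-0.00096,0.00016],"turn":-0.025},
  {"linear":[0.0025,-0.00096,0.00016],"turn":-0.025},
  {"linear":[0,0,0],"turn":0},
])

```text
t: 20.6
ee_pos: [550.4, 240.6, 233.8]
orientation: [-1.309, -2.417, -0.796]
ft_force: [-1.7, -2.7, 1.8]
width: 14.1
grasp_force: 30.0
```

```bash
python3 st.py; python3 - <<'E'
from workcell import ctrl
from h import *
a=ctrl.get_image('scene');t=ctrl.get_image('top')
cv2.imwrite('pics/tip1.png',np.hstack([cv2.resize(a['frame'][120:270,350:540],(400,316)),cv2.resize(t['frame'][110:260,130:320],(400,316))]))
E
```

```text
20.6 [ 0.106  0.399  1.843  0.783  0.971 -0.953] [550.4 240.6 233.8]
[[-0.551  0.834  0.016]
 [ 0.681  0.438  0.587]
 [ 0.483  0.334 -0.809]]
```

View pics/tip1.png

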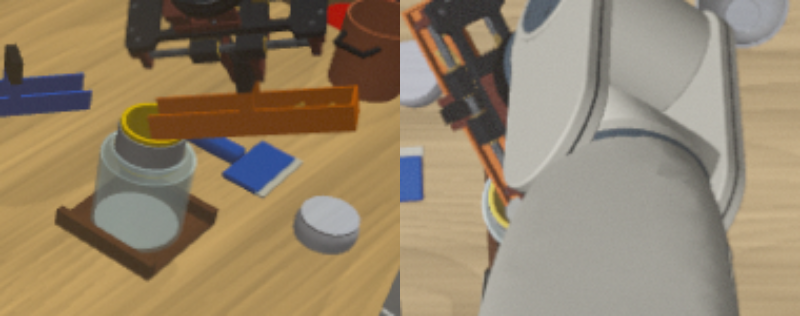

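```bash
python3 - <<'E'
from workcell import ctrl
from plan import *
a=ctrl.get_image('scene'); o=ctrl.get_obs(); Rt=R.from_rotvec(o['orientation']).as_matrix(); C=Rt@R0.T@C0; H=o['ee_pos']+Rt@OFF
for al in(0,-4,-8):   # slip about chute y
    Cs=C@R.from_euler('y',al,degrees=True).as_matrix()
    for n,p in(('spout bot near',(-100,-21,-64)),('spout top near',(-100,-21,-36)),('tail bot near',(100,-21,-64)),('tail top near',(100,-21,-36)),('tail top far',(100,21,-36)),('spout top far',(-100,21,-36))):
        u=proj(a,[H+Cs@np.array(p,float)])[0]; print(al,n,((u-[350,120])/.4747).round())
print(np.degrees(np.arcsin(C[2,0])),o['moment'],o['ft_force'])
E
```

```text
0 spout bot near [150. 138.]
0 spout top near [145. 114.]
0 tail bot near [354. 129.]
0 tail top near [352. 103.]
0 tail top far [356.  82.]
0 spout top far [155.  95.]
-4 spout bot near [155. 144.]
-4 spout top near [149. 120.]
-4 tail bot near [358. 122.]
-4 tail top near [354.  96.]
-4 tail top far [358.  75.]
-4 spout top far [158. 101.]
-8 spout bot near [161. 149.]
-8 spout top near [153. 125.]
-8 tail bot near [362. 115.]
-8 tail top near [355.  89.]
-8 tail top far [359.  69.]
-8 spout top far [162. 106.]
19.370279443321905 [-0.55290127  0.43250888  0.13662341] [ 0.63912104 -1.93668418  1.68777154]
```

arm_command([
  {"linear":[0.00253,-0.00094,0.00012],"turn":-0.025},
  {"linear":[0.00253,-0.00094,0.00014],"turn":-0.025},
  {"linear":[0.00256,-0.00092,0.0001],"turn":-0.025},
  {"linear":[0,0,0],"turn":0},
])

```text
t: 21.15
ee_pos: [543.6, 244.7, 236.1]
orientation: [-1.224, -2.479, -0.815]
ft_force: [0.2, -2.1, 1.3]
width: 13.4
grasp_force: 30.0
```

arm_command([
  {"linear":[0.00257,-0.00092,8e-05],"turn":-0.025},
  {"linear":[0.00255,-0.00093,0.00013],"turn":-0.025},
  {"linear":[0.00259,-0.0009,6e-05],"turn":-0.025},
  {"linear":[0,0,0],"turn":0},
  {"linear":[0,0,0],"turn":0},
])

```text
t: 21.65
ee_pos: [536.5, 248.3, 238.1]
orientation: [-1.139, -2.537, -0.833]
ft_force: [-0.1, -1.5, 0.0]
width: 14.4
grasp_force: 30.0
```

```bash
python3 st.py; cat > hk.py <<'E'
from workcell import ctrl
from plan import *
# brass pixels inside chute seen from scene, given as distance along the chute
a=ctrl.get_image('scene'); o=ctrl.get_obs(); f=a['frame']
sub=f[100:290,340:560]; h=cv2.cvtColor(sub,cv2.COLOR_BGR2HSV); m=cv2.inRange(h,(18,80,90),(24,200,255))
Rt=R.from_rotvec(o['orientation']).as_matrix(); C=Rt@R0.T@C0; H=o['ee_pos']+Rt@OFF
l=np.array([proj(a,[H+C@np.array([x,y,-64.+z])])[0] for x,y,z in((-100,-21,28),(100,-21,28),(100,21,28),(-100,21,28))])
pm=np.zeros(f.shape[:2],np.uint8); cv2.fillConvexPoly(pm,l.round().astype(int),1)
p=np.argwhere(m>0)+[100,340]; p=p[pm[p[:,0],p[:,1]]>0][:,::-1]
j=np.argwhere(cv2.inRange(cv2.cvtColor(f[195:262,385:455],cv2.COLOR_BGR2HSV),(18,60,60),(28,255,255))>0)
print('in chute px',len(p),np.unique(((p-l[0])@(l[1]-l[0])/((l[1]-l[0])@(l[1]-l[0]))*200-100).round(-1) if len(p) else [],return_counts=True),'jar px',len(j))
print(o['ft_force'].round(1),o['t'])
import sys
if len(sys.argv)>1: cv2.imwrite(sys.argv[1],cv2.resize(f[110:270,350:550],None,fx=4,fy=3.7,interpolation=cv2.INTER_CUBIC))
E
python3 hk.py
```

```text
21.65 [ 0.123  0.376  1.868  0.787  0.961 -1.092] [536.5 248.3 238.1]
[[-0.668  0.744  0.015]
 [ 0.608  0.534  0.587]
 [ 0.429  0.402 -0.809]]
in chute px 110 (array([-100.,  -90.,  -80.,  -70.,  -60.,  -50.,  -40.,  -30.,  -20.,
        -10.,   10.,   20.,   30.,   40.,   50.,   60.,   70.,   80.]), array([ 2,  9,  6,  6,  6,  6,  6,  5,  5,  3,  2,  6,  7,  8, 12,  7,  8,
        6])) jar px 2064
[ 0.5 -0.9  1.1] 21.7
```

arm_command([
  {"linear":[-0.0002,-0.0002,0.0004],"turn":0},
  {"linear":[0.00259,-0.0009,0.0001],"turn":-0.025},
  {"linear":[0.00259,-0.0009,0.0001],"turn":-0.025},
  {"linear":[0,0,0],"turn":0},
  {"linear":[0,0,0],"turn":0},
  {"linear":[0,0,0],"turn":0},
])

```text
t: 22.3
ee_pos: [531.9, 250.4, 239.0]
orientation: [-1.08, -2.576, -0.845]
ft_force: [-0.9, -2.0, 0.8]
width: 14.0
grasp_force: 30.0
```

```bash
python3 hk.py pics/tip2.png
```

```text
in chute px 66 (array([-100.,  -90.,  -80.,  -70.,  -60.,  -50.,  -40.,  -30.,  -20.,
        -10.,   10.,   20.,   30.,   40.,   50.,   60.,   70.,   80.,
         90.]), array([1, 5, 3, 2, 2, 3, 1, 2, 1, 1, 2, 2, 7, 7, 8, 9, 5, 4, 1])) jar px 2060
[-0.4 -1.9  0.1] 22.35
```

View pics/tip2.png

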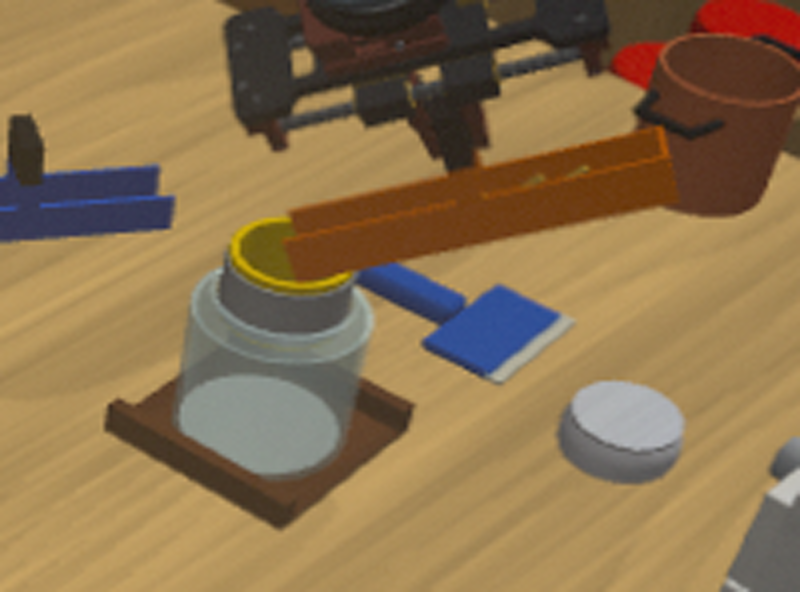

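arm_command([
  {"linear":[-0.0002,-0.0002,0.0004],"turn":0},
  {"linear":[0.00262,-0.0009,0.0001],"turn":-0.025},
  {"linear":[0.00262,-0.0009,0.0001],"turn":-0.025},
  {"linear":[0,0,0],"turn":0},
  {"linear":[0,0,0],"turn":0},
  {"linear":[0,0,0],"turn":0},
])

```text
t: 22.95
ee_pos: [526.9, 252.6, 239.7]
orientation: [-1.019, -2.613, -0.856]
ft_force: [-0.5, -1.7, 1.3]
width: 14.0
grasp_force: 30.0
```

```bash
python3 hk.py; python3 st.py
```

```text
in chute px 97 (array([-100.,  -90.,  -80.,  -70.,  -60.,  -50.,  -40.,  -30.,  -20.,
        -10.,   10.,   20.,   30.,   40.,   50.,   60.,   70.,   80.,
         90.]), array([ 2,  7,  3,  7,  6,  4,  4,  3,  6,  3,  3,  3, 10,  6, 11,  7,  4,
        5,  3])) jar px 2065
[-1.  -1.7  1.8] 23.0
23.0 [ 0.133  0.362  1.886  0.792  0.952 -1.188] [526.9 252.6 239.6]
[[-0.739  0.673  0.016]
 [ 0.552  0.592  0.587]
 [ 0.386  0.443 -0.809]]
```

arm_command([
  {"linear":[-0.0001,-0.0001,0.0002],"turn":0},
  {"linear":[0.00265,-0.00087,0.0001],"turn":-0.025},
  {"linear":[0.00265,-0.00087,0.0001],"turn":-0.025},
  {"linear":[0,0,0],"turn":0},
  {"linear":[0,0,0],"turn":0},
  {"linear":[0,0,0],"turn":0},
])

```text
t: 23.6
ee_pos: [521.7, 254.5, 240.4]
orientation: [-0.957, -2.648, -0.867]
ft_force: [-0.1, -2.2, 1.2]
width: 14.0
grasp_force: 30.0
```

```bash
python3 hk.py pics/tip3.png; python3 st.py; python3 rows.py .9 1.1 8
```

```text
in chute px 112 (array([-100.,  -90.,  -80.,  -70.,  -60.,  -50.,  -40.,  -30.,  -20.,
        -10.,   10.,   20.,   30.,   40.,   50.,   60.,   70.,   80.,
         90.,  100.]), array([ 1,  7,  5,  4,  7,  3,  4,  7,  7,  2,  3,  7, 11,  7, 13,  7,  6,
        5,  5,  1])) jar px 2060
[-0.5 -2.8  0.6] 23.65
23.65 [ 0.138  0.354  1.896  0.794  0.948 -1.237] [521.7 254.5 240.4]
[[-0.772  0.636  0.015]
 [ 0.521  0.619  0.587]
 [ 0.364  0.461 -0.809]]
[2.62, -0.9, 0.08] turn -0.025000000000000022
[2.68, -0.83, -0.04] turn -0.025000000000000022
[2.69, -0.82, -0.05] turn -0.025000000000000022
[2.65, -0.89, 0.06] turn -0.025000000000000022
[2.71, -0.81, -0.07] turn -0.025000000000000022
[2.72, -0.8, -0.08] turn -0.025000000000000022
[2.72, -0.8, -0.1] turn -0.025000000000000022
[2.68, -0.89, 0.04] turn -0.025000000000000022
end [500.2 261.4 248.6]
[[-0.883  0.468  0.015]
 [ 0.387  0.711  0.587]
 [ 0.265  0.524 -0.809]]
```

View pics/tip3.png

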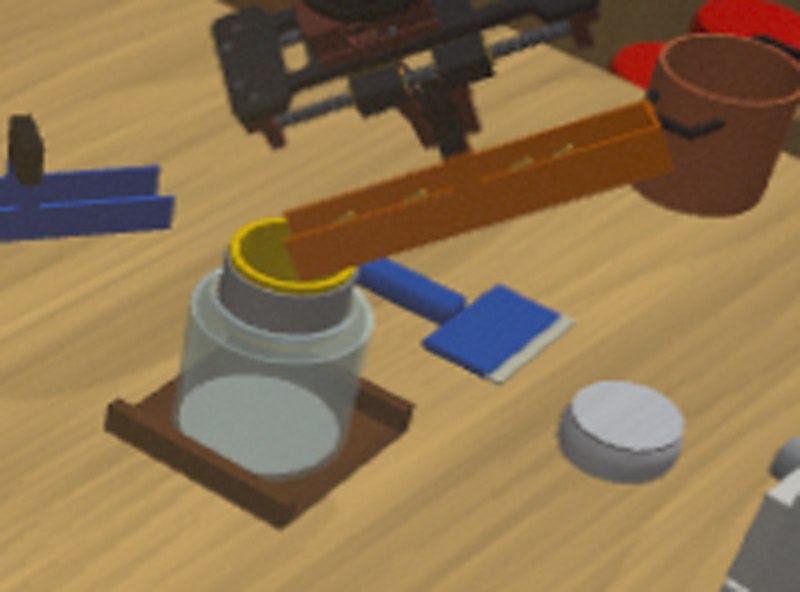

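arm_command([
  {"linear":[0.00264,-0.00088,6e-05],"turn":-0.025},
  {"linear":[0.00266,-0.00085,4e-05],"turn":-0.025},
  {"linear":[0.00267,-0.00084,3e-05],"turn":-0.025},
  {"linear":[0.00265,-0.00087,6e-05],"turn":-0.025},
  {"linear":[0,0,0],"turn":0},
  {"linear":[0,0,0],"turn":0},
  {"linear":[0,0,0],"turn":0},
  {"linear":[0,0,0],"turn":0},
])

```text
t: 24.45
ee_pos: [511.2, 257.8, 242.3]
orientation: [-0.831, -2.716, -0.888]
ft_force: [-0.7, -0.7, -0.4]
width: 14.0
grasp_force: 30.0
```

```bash
python3 hk.py pics/tip4.png; python3 st.py
```

```text
in chute px 135 (array([-100.,  -90.,  -80.,  -70.,  -60.,  -50.,  -40.,  -30.,  -20.,
        -10.,   10.,   20.,   30.,   40.,   50.,   60.,   70.,   80.,
         90.]), array([ 8,  8,  8,  9,  9,  5,  7, 10,  6,  3,  7,  6, 12,  6, 12,  6,  7,
        5,  1])) jar px 2062
[ 0.7 -1.4  1.4] 24.5
24.5 [ 0.147  0.338  1.916  0.798  0.941 -1.334] [511.2 257.7 242.3]
[[-0.831  0.555  0.015]
 [ 0.457  0.668  0.587]
 [ 0.316  0.495 -0.809]]
```

View pics/tip4.png

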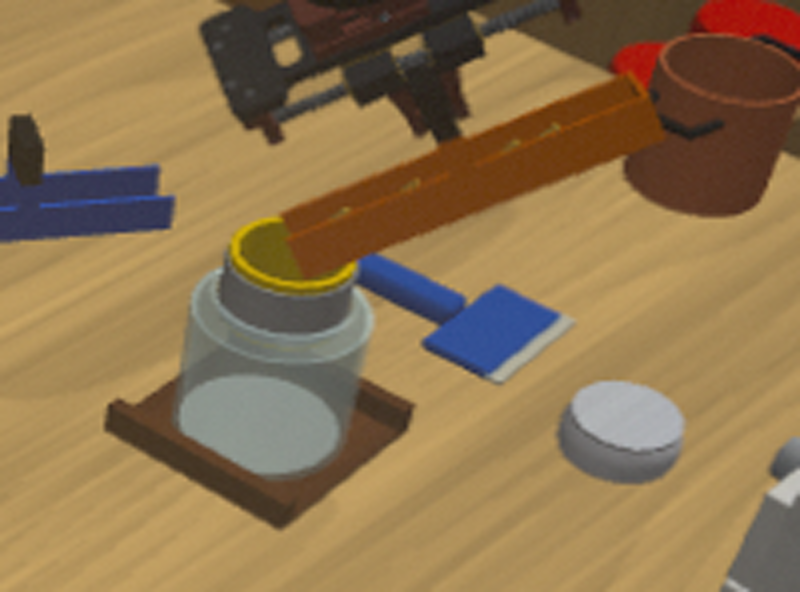

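```bash
cat > hk.py <<'E'
from workcell import ctrl
from plan import *
import sys
a=ctrl.get_image('scene'); o=ctrl.get_obs(); f=a['frame']; fi=f.astype(int)
Rt=R.from_rotvec(o['orientation']).as_matrix(); C=Rt@R0.T@C0; H=o['ee_pos']+Rt@OFF
q=lambda x,y,z:proj(a,[H+C@np.array([x,y,-64.+z])])[0]
A,B,Cc,Dd=q(-98,-19,30),q(96,-19,30),q(96,17,26),q(-98,17,26)
pm=np.zeros(f.shape[:2],np.uint8); cv2.fillConvexPoly(pm,np.array([A,B,Cc,Dd]).round().astype(int),1)
m=(pm>0)&(fi[...,1]>.62*fi[...,2])&(fi[...,2]>90)
p=np.argwhere(m)[:,::-1]; x=((p-A)@(B-A)/((B-A)@(B-A))*194-98) if len(p) else np.array([])
h=np.histogram(x,np.arange(-105,106,10)); print('brass along chute',dict((int(c+5),int(n)) for n,c in zip(*h) if n))
roi=fi[195:235,392:440]; g=(roi[...,2]-roi[...,0]); print('jar brass px',int((g>45).sum()),'| F',o['ft_force'].round(1),'t',o['t'],'z',o['ee_pos'].round(1))
E
python3 hk.py
python3 - <<'E'
import cv2,numpy as np
f=cv2.imread('pics/tip4.png').astype(int)
for u,v in((340,213),(408,188),(512,145),(548,130),(450,160),(590,105)): print((u,v),f[v-2:v+3,u-2:u+3].reshape(-1,3).mean(0).round())
E
```

```text
brass along chute {-100: 8, -90: 4, -80: 2, -70: 6, -60: 3, -50: 5, -40: 4, -30: 6, -20: 4, -10: 3, 10: 2, 20: 3, 30: 5, 40: 2, 50: 4, 60: 2, 70: 2, 80: 4, 90: 1}
jar brass px 170 | F [-0.7  0.2 -0.2] t 24.55 z [511.3 257.7 242.3]
(340, 213) [ 39.  89. 122.]
(408, 188) [ 32.  86. 129.]
(512, 145) [ 35.  89. 120.]
(548, 130) [ 32.  83. 116.]
(450, 160) [ 17.  61. 112.]
(590, 105) [ 12.  59. 110.]
```

arm_command([
  {"linear":[-0.0001,-0.0001,0.0002],"turn":0},
  {"linear":[0,0.005,0],"turn":0},
  {"linear":[0,0,0],"turn":0},
  {"linear":[0,-0.0012,0],"turn":0},
  {"linear":[0,-0.0013,0],"turn":0},
  {"linear":[0,-0.0012,0],"turn":0},
  {"linear":[0,-0.0013,0],"turn":0},
])

```text
t: 25.25
ee_pos: [511.5, 257.7, 242.2]
orientation: [-0.831, -2.717, -0.889]
ft_force: [0.5, 0.1, 1.5]
width: 13.5
grasp_force: 30.0
```

```bash
python3 hk.py
```

```text
brass along chute {-100: 7, -90: 4, -80: 4, -70: 3, -60: 5, -50: 4, -40: 4, -30: 7, -20: 4, -10: 5, 10: 3, 20: 3, 30: 3, 40: 4, 50: 3, 60: 3, 70: 2, 80: 5, 90: 1}
jar brass px 168 | F [ 0.2 -1.1  0.1] t 25.3 z [511.2 257.5 242. ]
```

```bash
cat > hk.py <<'E'
from workcell import ctrl
from plan import *
from scipy.ndimage import map_coordinates
a=ctrl.get_image('scene'); o=ctrl.get_obs(); f=a['frame'].astype(float)
Rt=R.from_rotvec(o['orientation']).as_matrix(); C=Rt@R0.T@C0; H=o['ee_pos']+Rt@OFF
X=np.arange(-98,98,4.)
L=proj(a,[H+C@np.array([x,-18,-36.]) for x in X])
best=np.max([[map_coordinates(f[...,1]/f[...,2]*(f[...,0]<70),[L[:,1]-d,L[:,0]],order=1)] for d in(1,2,3,4)],axis=0)[0]
print(' '.join(f'{int(x)}:{int(100*b)}' for x,b in zip(X,best)))
roi=f[195:235,392:440]; print('jar',int(((roi[...,2]-roi[...,0])>45).sum()),'F',o['ft_force'].round(1),'t',o['t'],o['ee_pos'].round(1))
E
python3 hk.py
```

```text
-98:79 -94:57 -90:56 -86:57 -82:56 -78:56 -74:58 -70:63 -66:56 -62:56 -58:56 -54:56 -50:56 -46:55 -42:56 -38:55 -34:57 -30:61 -26:58 -22:55 -18:56 -14:55 -10:56 -6:55 -2:55 2:55 6:54 10:54 14:54 18:55 22:56 26:63 30:55 34:54 38:54 42:55 46:60 50:58 54:53 58:54 62:53 66:53 70:53 74:53 78:53 82:54 86:53 90:53 94:54
jar 168 F [-0.8 -1.4  0.4] t 25.35 [511.3 257.5 242. ]
```

```bash
python3 rows.py 1.0 1.2 8; python3 - <<'E'
from plan import *
for p in(1.,1.2):
    T,Rt,C,tip,rad=pose(p,145,1.3);print(T.round(1),C[2].round(3),tip[:,2].round(),rad.round())
E
```

```text
[2.71, -0.81, -0.07] turn -0.02499999999999991
[2.72, -0.8, -0.08] turn -0.02499999999999991
[2.72, -0.8, -0.1] turn -0.02499999999999991
[2.68, -0.89, 0.04] turn -0.02499999999999991
[2.74, -0.79, -0.12] turn -0.02499999999999991
[2.74, -0.79, -0.13] turn -0.02499999999999991
[2.7, -0.89, 0.02] turn -0.02499999999999991
[2.75, -0.78, -0.15] turn -0.02499999999999991
end [488.9 262.8 249.8]
[[-0.926  0.378  0.015]
 [ 0.314  0.746  0.587]
 [ 0.211  0.548 -0.809]]
[511.1 259.2 246.9] [ 0.494 -0.22   0.841] [145. 169. 141. 164. 136. 160.] [21. 16.  6. 10. 22. 28.]
[488.9 262.8 249.8] [ 0.546 -0.305  0.78 ] [149. 171. 143. 165. 136. 158.] [20. 14.  7. 12. 23. 30.]
```

```bash
python3 - <<'E'
from workcell import ctrl
from plan import *
from scipy.optimize import least_squares
a=ctrl.get_image('scene'); o=ctrl.get_obs(); Rt=R.from_rotvec(o['orientation']).as_matrix(); C=Rt@R0.T@C0; H=o['ee_pos']+Rt@OFF
M=np.array([[-100,-21,-64],[-100,-21,-36],[100,-21,-64],[-100,21,-36]],float)
U=np.array([[302,277],[290,240],[665,137],[284,212]])/[4,3.7]+[350,110]
def g(q): return (proj(a,H+np.r_[q[3:5],q[5]]+ (C@R.from_euler('xyz',q[:3],degrees=True).as_matrix()@M.T).T)-U).ravel()
print(((g(np.zeros(6))).reshape(-1,2)).round(1))
f=lambda q:np.r_[g(q),.1*np.array(q)[3:],.05*q[2],.05*q[0]]
r=least_squares(f,np.zeros(6));print(r.x.round(1),g(r.x).round(1))
Cs=C@R.from_euler('xyz',r.x[:3],degrees=True).as_matrix();print(C[2].round(3),Cs[2].round(3))
E
```

```text
[[-0.5 -0.2]
 [-2.6 -0.9]
 [-1.  -0.7]
 [-2.6 -0.9]]
[-1.2 -1.1 -2.4  0.9  3.9 -3.2] [ 1.1  0.4 -1.2 -0.2  0.3  0.  -0.3 -0.2]
[ 0.493 -0.22   0.841] [ 0.519 -0.217  0.827]
```

arm_command([
  {"linear":[0.00269,-0.00086,0.0],"turn":-0.025},
  {"linear":[0.00269,-0.00086,0.0],"turn":-0.025},
  {"linear":[0.00269,-0.00086,0.0],"turn":-0.025},
  {"linear":[0.00269,-0.00086,0.0],"turn":-0.025},
  {"linear":[0,0,0],"turn":0},
  {"linear":[0,0,0],"turn":0},
])

```text
t: 26.0
ee_pos: [499.9, 260.0, 243.5]
orientation: [-0.7, -2.779, -0.907]
ft_force: [0.3, -2.5, 1.1]
width: 14.0
grasp_force: 30.0
```

arm_command([
  {"linear":[0.0027,-0.00085,-2e-05],"turn":-0.025},
  {"linear":[0.0027,-0.00085,-2e-05],"turn":-0.025},
  {"linear":[0.0027,-0.00085,-2e-05],"turn":-0.025},
  {"linear":[0.0027,-0.00085,-2e-05],"turn":-0.025},
  {"linear":[0,0,0],"turn":0},
  {"linear":[0,0,0],"turn":0},
])

```text
t: 26.6
ee_pos: [488.9, 261.5, 244.5]
orientation: [-0.566, -2.836, -0.925]
ft_force: [0.9, -3.1, 1.0]
width: 13.9
grasp_force: 30.0
```

```bash
python3 hk.py
```

```text
-98:57 -94:56 -90:55 -86:56 -82:56 -78:56 -74:56 -70:59 -66:63 -62:56 -58:56 -54:56 -50:56 -46:57 -42:60 -38:57 -34:55 -30:56 -26:55 -22:55 -18:55 -14:55 -10:55 -6:56 -2:55 2:55 6:54 10:54 14:54 18:54 22:54 26:55 30:54 34:54 38:54 42:53 46:54 50:53 54:53 58:53 62:53 66:53 70:53 74:52 78:53 82:52 86:54 90:54 94:72
jar 170 F [ 0.1 -2.3  1.7] t 26.65 [488.9 261.5 244.5]
```

arm_command([
  {"linear":[0,0,0],"turn":0},
  {"linear":[0,0,0],"turn":0},
  {"linear":[0,0,0],"turn":0},
])

```text
t: 26.95
ee_pos: [489.1, 261.4, 244.4]
orientation: [-0.566, -2.836, -0.925]
ft_force: [-0.7, -3.0, 1.1]
width: 14.0
grasp_force: 30.0
```

```bash
python3 hk.py; python3 - <<'E'
from workcell import ctrl
from h import *
# change inside the jar glass since the first picture
d=pickle.load(open('im0.pkl','rb'))['scene']['frame'].astype(int); f=ctrl.get_image('scene')['frame'].astype(int)
D=abs(f-d).sum(2)[190:240,385:445]; p=np.argwhere(D>60)+[190,385]; print(len(p)); k,_,st,ce=cv2.connectedComponentsWithStats((D>60).astype(np.uint8)); print([(st[i].tolist(),f[190+int(ce[i][1]),385+int(ce[i][0])].tolist()) for i in range(1,k) if st[i][4]>8])
E
```

```text
-98:56 -94:57 -90:56 -86:56 -82:56 -78:56 -74:56 -70:55 -66:56 -62:56 -58:56 -54:56 -50:56 -46:56 -42:55 -38:55 -34:55 -30:56 -26:55 -22:55 -18:56 -14:54 -10:56 -6:56 -2:54 2:55 6:55 10:54 14:53 18:54 22:54 26:53 30:54 34:54 38:53 42:54 46:54 50:53 54:54 58:52 62:53 66:53 70:54 74:54 78:53 82:53 86:53 90:54 94:74
jar 171 F [-0.5 -2.5  2.6] t 27.0 [489.1 261.4 244.4]
135
[([11, 24, 16, 14, 135], [86, 115, 122])]
```

arm_command([
  {"linear":[0,0,0],"turn":0},
  {"linear":[0,0,0],"turn":0},
  {"linear":[0,0,0],"turn":0},
])

```text
t: 27.35
ee_pos: [489.2, 261.4, 244.4]
orientation: [-0.566, -2.837, -0.925]
ft_force: [-0.5, -2.0, 1.1]
width: 13.9
grasp_force: 30.0
```

```bash
python3 - <<'E'
from workcell import ctrl
from plan import *
d=pickle.load(open('im0.pkl','rb'))['scene']['frame'].astype(int); s=ctrl.get_image('scene'); f=s['frame'].astype(int)
D=abs(f-d).sum(2)[190:240,385:445]; k,_,st,ce=cv2.connectedComponentsWithStats((D>60).astype(np.uint8)); print('jar',[st[i].tolist() for i in range(1,k) if st[i][4]>5])
for r in D[22:40,9:30]: print(''.join('#' if v>120 else '+' if v>60 else '.' for v in r))
o=ctrl.get_obs();print(o['ft_force'].round(1))
w=ctrl.get_image('wrist');g=w['frame'].astype(float)
Rt=R.from_rotvec(o['orientation']).as_matrix(); C=Rt@R0.T@C0; H=o['ee_pos']+Rt@OFF
q=lambda x,y,z:proj(w,[H+C@np.array([x,y,-64.+z])])[0].round(0)
print('wrist chute outline',[q(*c).tolist() for c in((-100,-18,3),(100,-18,3),(97,18,3),(-100,18,3))])
pm=np.zeros(g.shape[:2],np.uint8); cv2.fillConvexPoly(pm,np.array([q(*c) for c in((-99,-18,3),(95,-18,3),(95,18,3),(-99,18,3))]).astype(int),1)
m=(pm>0)&(g[...,1]>.68*g[...,2])&(g[...,2]>110)&(g[...,0]>50)
k,_,st,ce=cv2.connectedComponentsWithStats(m.astype(np.uint8)); print('brass in wrist',[(st[i].tolist(),g[int(ce[i][1]),int(ce[i][0])].tolist()) for i in range(1,k) if st[i][4]>15]); 
for p in((220,270),(250,265),(400,270)): print(p,g[p[1],p[0]])
E
```

```text
jar [[11, 24, 16, 14, 137]]
.....................
.....................
.......+..+..........
.......+++++++.......
.....+++++#####+++...
.....++++###+##+#+...
....++++##+##+++#+...
...+#+.+++#+++++++...
..+#+..+++++++++++...
..##...+#+++++++#+...
..+....+++++++###+...
........++#+++###+...
..........#+++##++...
..........#+####++...
..........###+++.....
..........+++........
.....................
.....................
[ 0.5 -1.9  1.2]
wrist chute outline [[154.0, 364.0], [477.0, 364.0], [465.0, 306.0], [161.0, 306.0]]
brass in wrist [([158, 307, 6, 32, 73], [160.0, 169.0, 168.0]), ([280, 353, 8, 12, 71], [66.0, 130.0, 161.0])]
(220, 270) [112. 163. 197.]
(250, 265) [118. 173. 209.]
(400, 270) [109. 158. 190.]
```

arm_command([
  {"linear":[0.0017,0.0044,-0.0065],"turn":0},
  {"linear":[0.0017,0.0044,-0.0065],"turn":0},
  {"linear":[0.0017,0.0044,-0.0065],"turn":0},
  {"linear":[0.0017,0.0044,-0.0065],"turn":0},
  {"linear":[0.0017,0.0044,-0.0065],"turn":0},
  {"linear":[0.0017,0.0044,-0.0065],"turn":0},
  {"linear":[0.0017,0.0044,-0.0065],"turn":0},
  {"linear":[0.0017,0.0044,-0.0065],"turn":0},
  {"linear":[0.0017,0.0044,-0.0065],"turn":0},
  {"linear":[0.0017,0.0044,-0.0065],"turn":0},
])

```text
t: 28.45
ee_pos: [489.1, 261.4, 325.4]
orientation: [-0.566, -2.837, -0.925]
ft_force: [0.0, 0.3, -2.4]
width: 14.0
grasp_force: 30.0
```

arm_command([
  {"linear":[0,0,0],"turn":0.12},
  {"linear":[0,0,0],"turn":0.12},
  {"linear":[0,0,0],"turn":0.12},
  {"linear":[0,0,0],"turn":0.12},
  {"linear":[0,0,0],"turn":0.12},
  {"linear":[0,0,0],"turn":0.12},
  {"linear":[0,0,0],"turn":0.12},
  {"linear":[0,0,0],"turn":0.12},
  {"linear":[0,0,0],"turn":0.12},
  {"linear":[0,0,0],"turn":0.12},
])

```text
t: 29.45
ee_pos: [489.2, 261.4, 325.1]
orientation: [-1.89, -1.838, -0.613]
ft_force: [-0.5, -0.4, -1.6]
width: 14.1
grasp_force: 30.0
```

```bash
python3 st.py
```

```text
29.45 [ 0.161  0.193  1.889  0.724  1.057 -0.178] [489.2 261.4 325.1]
[[ 0.023  1.     0.016]
 [ 0.809 -0.028  0.587]
 [ 0.587 -0.001 -0.809]]
```

arm_command([
  {"linear":[-0.0353,0.0004,-0.0194],"turn":0},
  {"linear":[-0.0353,0.0004,-0.0194],"turn":0},
  {"linear":[-0.0353,0.0004,-0.0194],"turn":0},
  {"linear":[-0.0353,0.0004,-0.0194],"turn":0},
  {"linear":[-0.0353,0.0004,-0.0194],"turn":0},
  {"linear":[-0.0353,0.0004,-0.0194],"turn":0},
  {"linear":[-0.0353,0.0004,-0.0194],"turn":0},
  {"linear":[-0.0353,0.0004,-0.0194],"turn":0},
  {"linear":[-0.0353,0.0004,-0.0194],"turn":0},
  {"linear":[-0.0353,0.0004,-0.0194],"turn":0},
])

```text
t: 30.45
ee_pos: [483.8, -140.2, 274.7]
orientation: [-1.887, -1.844, -0.615]
ft_force: [1.2, 0.1, -2.0]
width: 13.6
grasp_force: 30.0
```

arm_command([
  {"linear":[-0.014,0.0001,0.0121],"turn":0},
  {"linear":[-0.014,0.0001,0.0121],"turn":0},
  {"linear":[-0.014,0.0001,0.0121],"turn":0},
  {"linear":[-0.014,0.0001,0.0121],"turn":0},
  {"linear":[-0.014,0.0001,0.0121],"turn":0},
  {"linear":[-0.014,0.0001,0.0121],"turn":0},
  {"linear":[-0.014,0.0001,0.0121],"turn":0},
  {"linear":[-0.014,0.0001,0.0121],"turn":0},
  {"linear":[-0.014,0.0001,0.0121],"turn":0},
  {"linear":[-0.014,0.0001,0.0121],"turn":0},
])

```text
t: 31.45
ee_pos: [484.2, -180.1, 92.7]
orientation: [-1.885, -1.844, -0.614]
ft_force: [-0.5, -0.2, -1.8]
width: 13.9
grasp_force: 30.0
```

```bash
python3 st.py; python3 - <<'E'
from workcell import ctrl
from h import *
b=pickle.load(open('im0.pkl','rb'))
for n,(x0,y0,x1,y1) in(('top',(168,180,235,245)),('scene',(375,160,460,250))):
    f=ctrl.get_image(n)['frame'].astype(int);D=abs(f-b[n]['frame'].astype(int)).sum(2)[y0:y1,x0:x1]
    k,_,st,ce=cv2.connectedComponentsWithStats((D>60).astype(np.uint8)); print(n,[((st[i]+[x0,y0,0,0,0]).tolist(),f[y0+int(ce[i][1]),x0+int(ce[i][0])].tolist()) for i in range(1,k) if st[i][4]>3])
    if n=='top':
        i=1+st[1:,4].argmax() if k>1 else 0
        for r in D[max(st[i][1]-1,0):st[i][1]+st[i][3]+1,st[i][0]:st[i][0]+st[i][2]]: print(''.join('#' if v>130 else '+' if v>60 else '.' for v in r))
E
```

```text
31.45 [-0.651  0.67   1.792  0.55   1.145 -0.98 ] [ 484.2 -180.1   92.7]
[[ 0.017  1.     0.015]
 [ 0.809 -0.023  0.587]
 [ 0.587  0.002 -0.809]]
top [([201, 213, 13, 18, 125], [116, 138, 138])]
.............
........+++++
........+++++
........+++++
......++++++.
.......+++++.
......++++++.
.....++++++..
..+++++++++..
.++++++++++..
..++++++..+..
+++++++..++..
.+++++..+##+.
..+....+####.
..+..++#####+
...++#######+
..+######++..
..+###+++....
....++.......
.............
scene [([396, 214, 17, 14, 144], [81, 108, 114])]
```

arm_command([
  {"linear":[-0.0029,0,0.004],"turn":0},
  {"linear":[-0.0029,0,0.004],"turn":0},
  {"linear":[-0.0029,0,0.004],"turn":0},
  {"linear":[-0.0012,0,0.0016],"turn":0},
  {"linear":[-0.0006,0,0.0008],"turn":0},
  {"linear":[0,0,0],"turn":0},
  {"linear":[0,0,0],"turn":0},
])

```text
t: 32.25
ee_pos: [484.4, -180.6, 76.8]
orientation: [-1.887, -1.844, -0.615]
ft_force: [-0.3, -0.5, -1.7]
width: 14.3
grasp_force: 30.0
```

arm_command([
  {"linear":[-0.0006,0,0.0008],"turn":0},
  {"linear":[-0.0006,0,0.0008],"turn":0},
  {"linear":[-0.0006,0,0.0008],"turn":0},
  {"linear":[0,0,0],"turn":0},
])

```text
t: 32.65
ee_pos: [484.3, -180.7, 73.7]
orientation: [-1.886, -1.844, -0.615]
ft_force: [0.5, -0.9, 0.8]
width: 13.6
grasp_force: 30.0
```

arm_command([
  {"linear":[0,0,0],"turn":0},
  {"linear":[0,0,0],"turn":0},
  {"linear":[0,0,0],"turn":0},
  {"linear":[0,0,0],"turn":0},
  {"linear":[0,0,0],"turn":0},
  {"linear":[0,0,0],"turn":0},
  {"linear":[0,0,0],"turn":0},
], jaw=1)

```text
t: 33.35
ee_pos: [484.3, -180.6, 73.5]
orientation: [-1.886, -1.844, -0.615]
ft_force: [-1.0, -0.4, -0.2]
width: 66.3
grasp_force: 0.0
```

arm_command([
  {"linear":[0,0,-0.01],"turn":0},
  {"linear":[0,0,-0.02],"turn":0},
  {"linear":[0,0,-0.02],"turn":0},
  {"linear":[0,0,-0.03],"turn":0},
  {"linear":[0,0,-0.04],"turn":0},
  {"linear":[0,0,-0.04],"turn":0},
  {"linear":[0,0,0],"turn":0},
  {"linear":[0,0,0],"turn":0},
])

```text
t: 34.15
ee_pos: [481.8, -275.4, 203.9]
orientation: [-1.888, -1.845, -0.615]
ft_force: [-0.8, 0.8, 0.2]
width: 87.9
grasp_force: 0.0
```

```bash
python3 - <<'E'
from workcell import ctrl
from h import *
s=ctrl.get_image('scene');t=ctrl.get_image('top')
b=pickle.load(open('im0.pkl','rb'))
for n,im in(('s',s),('t',t)):
    h=cv2.cvtColor(im['frame'],cv2.COLOR_BGR2HSV);m=cv2.inRange(h,(5,150,90),(18,255,255))
    k,_,st,ce=cv2.connectedComponentsWithStats(m);L=[(st[i].tolist(),ce[i].round(1).tolist()) for i in range(1,k) if st[i][4]>60]
    print(n,L)
P=[np.array([484.3,-181.7,0])+[x,y-.024*x,z] for x in(-100,100) for y in(-21,21) for z in(6,34)]
for n,im in(('s',s),('t',t)): q=proj(im,P);print(n,'expected bbox',q.min(0).round(),q.max(0).round())
o=ctrl.get_obs();print(o['t'],o['ee_pos'].round(1),o['ft_force'].round(1),o['width'])
# bystanders vs start in the top view
D=abs(t['frame'].astype(int)-b['top']['frame'].astype(int)).sum(2)>90
k,_,st,_=cv2.connectedComponentsWithStats(D.astype(np.uint8)); print([st[i].tolist() for i in range(1,k) if st[i][4]>40])
E
```

```text
s [([379, 61, 85, 40, 1447], [421.3, 79.9]), ([508, 119, 44, 20, 173], [530.7, 129.1]), ([512, 148, 17, 19, 114], [521.4, 157.0]), ([255, 265, 74, 80, 1912], [294.5, 309.6]), ([161, 302, 76, 93, 1612], [201.9, 353.9]), ([241, 392, 45, 40, 418], [268.6, 411.9])]
t [([434, 128, 19, 26, 182], [441.0, 143.6]), ([363, 166, 22, 92, 1758], [373.2, 211.7])]
s expected bbox [251. 264.] [329. 344.]
t expected bbox [362. 166.] [383. 257.]
34.25 [ 481.  -273.7  202.3] [-0.2 -0.   0.2] 87.6414570946613
[[277, 136, 339, 344, 36094], [364, 166, 21, 39, 293], [358, 170, 27, 92, 858], [502, 233, 18, 7, 56], [252, 234, 182, 147, 2781], [583, 270, 16, 8, 115], [523, 286, 26, 4, 69], [529, 295, 28, 8, 127], [0, 301, 22, 22, 343], [0, 325, 12, 21, 148], [563, 328, 37, 7, 115], [319, 349, 20, 4, 49], [0, 380, 89, 100, 2910], [196, 382, 79, 54, 761], [608, 392, 14, 20, 92], [362, 398, 35, 4, 74], [193, 400, 154, 80, 3406], [340, 404, 43, 21, 273], [223, 411, 18, 13, 109], [220, 425, 21, 11, 90], [604, 424, 8, 19, 52]]
```

The chute is upright where I expected it, and the arm is clear and touching nothing, so I'm handing in the job.

```bash
python3 -c "
from workcell import ctrl
print(ctrl.close_job())"
```

```text
the job is handed in; nothing more can be done
None
```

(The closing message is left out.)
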